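# Ice the water jug and put its lid on to pour

## Robot

A 7-joint arm with a two-finger parallel gripper is mounted at the origin on the work surface. World frame = base frame: x ahead of the robot, y to its left, z up, the work surface at z = 0. Lengths are in m, angles in rad, forces in N, time in s.
With the tool pointing down it reaches from about 0.4 to 0.875 m from the base axis. Payload 19.3 kg.
Tool frame: the origin (TCP) lies between the finger pads; the fingertips stand bot.tcp_to_tips ahead of it and the grasp point (between the pads) lies 3 mm ahead of it (bot.tcp_to_tips is the distance from the TCP to the fingertips, in m); x points along the fingers, y is the direction in which the jaws open and shut, and the axes are right-handed (so a half turn about x gives the same grasp; the last joint's range is limited). The gripper opens to 85 mm and grips with 20 to 120 N. Pads are 22 mm wide; open, the fingers measure 114 mm over their backs; the gripper's body (76 mm by 85 mm) begins 54 mm behind the grasp point. The pads swing forward as they close: fully open they stand 13 mm farther back than shut.
Start: joints at [-1.191, 0.521, -0.036, 1.599, 0.021, 1.021, -0.113], TCP at [0.272, 0.563, 0.253] pointing down, gripper open.
Joint ranges: [-2.91, 2.91], [-0.3, 2.13], [-1.5, 1.42], [0.17, 2.43], [-1.26, 4.41], [0.16, 1.93], [-2.52, 2.52]. Speed limits (rad/s): [1.89, 1.89, 2.39, 2.39, 3.01, 3.01, 3.01].

## Interface

Orientations are given as [roll, pitch, yaw] about the fixed x, y, z axes, in that order (R = Rz(yaw) Ry(pitch) Rx(roll)).
In Python, from workcell import bot, eyes gives the robot as it stands. The module is installed in compiled form; this text tells all that it offers.
- The arm moves only by the tool step_arm, never from a script. Its argument "targets" is a list that holds one entry, the list of rows, each a list of 7 numbers: the shift along the tool's x, y, z in cm, then the turn, a rotation vector about the tool's x, y, z in rad, then the opening, from 0 (shut) to 1 (fully open). A call has 1 to 10 rows; each row is the pose to reach, as a shift and turn from the pose measured when the call began, along the tool's axes at that moment; what a row does not reach only later rows make up. A row lasts 1/10 s, in which the tool goes at most 50 mm and 8.59 degrees, less where a joint would pass 70% of its speed; a pose out of reach is approached as far as the arm can. A call with a gripper value outside its range is refused whole. The fingers move at their own pace and stop on an object; "grip_force" is the grip in N (left out, the last holds). Time passes only in rows, so rows that repeat a pose let the fingers close. It gives the time, the measured TCP pose, the force and the opening at its end, in the units of the state.
- bot.observe(): the state, without advancing time (a new reading comes with each control period).
- eyes.grab_frame(name): name is "scene" or "side" or "wrist"; returns the picture (384x512x3 uint8, red, green, blue); there is no depth.
- eyes.get_calibration(name): a dict with "fx", "fy", "cx", "cy" (pixels), "camera_from_world" (4x4, takes a point from world to camera coordinates); the wrist camera has in their place "hand_eye" (4x4, takes a point from camera to tool coordinates, whose origin is the TCP and whose axes are the tool frame's). Camera axes: x right, y down, z forward; pixel columns grow to the right and rows downward; lengths in m; the calibration is good to about 2 mm. A picture is of the moment at which its call begins: read the wrist's pose just before it. get_calibration takes no time and is no camera call.
- bot.job_done(): hands the job in, once; it reports no verdict.
The state is a dict: "clock": time; "qpos": joint angles; "qd": joint speeds; "joint_efforts": joint torques, N m; "position": TCP position; "tool_rot": TCP orientation; "force": force on the tool from outside, world axes, zero at the start; "moment": the same for the moment, N m; "grip_width": finger opening in m.
Only numpy, scipy, OpenCV 4.12 (cv2) and the standard library are available. Lean on these libraries where they do the work, as an engineer would, in place of code of your own. Each camera call takes 0.05 s, during which the arm holds its last target.

## Task

Get the water jug ready for the table: take its lid off, use the scoop to move all the ice from the basket into the jug (fingers must not touch the ice), lay the scoop back flat in the draining tray, and put the lid back, fully down on the rim and turned so that its beak lies over the jug's spout. Keep the jug upright and leave the bottle, the mug and the sponge where they are.

Things in the scene. Friction and masses are not known exactly. Their poses are not given: they have to be found in the camera images.
- basket: the ice maker's grey plastic basket, an open box fixed to the worktop: outside 270 (x) x 102 (y) x 54 mm high, walls and floor 4 mm, so 262 x 94 mm inside; origin under its centre, x along its length. The ice lies on the floor within 170 mm of the +x end wall, the end that points to the robot's right; the rest is empty
- scoop: aluminium ice scoop, open on top, 95 to 160 g. Flat floor 97 long (x -47 to +50), 84 wide, 2 mm thick; open nose at +x; back wall and sides 40 mm high, the sides sloping down to the nose from x = -12. Origin under the floor's middle, z up. The black handle leaves the back wall and rises to the rear (-x). Starts level in the draining tray, nose roughly to the robot
- scoop_grip (a point): middle of the scoop's handle, at x = -125, y = 0, z = 86 mm in the scoop's frame; the handle there is 18 mm wide (y), 24 mm thick, 95 mm long and rises 15 degrees to its free end; a neck 16 mm wide climbs to it at 45 degrees from the upper half of the back wall
- scoop_nose (a point): middle of the scoop's front edge, underside, at x = 50 mm
- tray: dark grey draining tray fixed to the worktop, 280 (x) x 200 (y) mm outside, floor 4 mm thick, rim 16 mm high and 5 mm thick; origin under its centre
- jug: clear glass water jug, loose, about 0.95 kg, 130 mm high, 56 mm radius at the foot and 64 mm at the rim, wall 4 mm, inner floor 8 mm up; origin under its centre. Spout at +x, handle at -x reaching 111 mm from the axis, at most 122 mm high
- jug_mouth (a point): centre of the jug's mouth at rim height, 130 mm above its origin; the opening is 120 mm across
- jug_spout (a point): tip of the jug's spout at rim height, 78 mm from the axis along the jug's +x
- lid: white plastic jug lid, 70 to 120 g: plug underneath 106 across, 12 mm deep; round flange above 129 across, 5 mm thick; bar grip on top; flat slotted pouring beak at +x, reaching 85 mm from the axis. Origin under the plug's middle. Starts on the jug, beak away from the spout. Seated, its flange lies on the rim, origin 118 mm above the jug's. On a flat surface it stands on its plug
- lid_grip (a point): the lid's bar grip, on the axis 30 mm above the lid's origin; the bar is 52 mm long (lid's x), 14 mm wide (y) and runs from 17 to 44 mm above the origin
- lid_beak (a point): tip of the lid's beak, underside, 78 mm from the axis along the lid's +x and 12 mm above its origin; it lies over jug_spout when the lid is turned right
- ice1: piece of bullet ice in the basket, pale and translucent: a rounded cylinder 29 mm thick and 36 mm long over its domed ends, 16 g; origin at its centre, x along its length. Slippery (slides or rolls off a slope of 12 to 17 degrees), hardly rolls on the level. May be absent
- ice2: piece of bullet ice in the basket, pale and translucent: a rounded cylinder 29 mm thick and 36 mm long over its domed ends, 16 g; origin at its centre, x along its length. Slippery (slides or rolls off a slope of 12 to 17 degrees), hardly rolls on the level. May be absent
- ice3: piece of bullet ice in the basket, pale and translucent: a rounded cylinder 29 mm thick and 36 mm long over its domed ends, 16 g; origin at its centre, x along its length. Slippery (slides or rolls off a slope of 12 to 17 degrees), hardly rolls on the level. May be absent
- ice4: piece of bullet ice in the basket, pale and translucent: a rounded cylinder 29 mm thick and 36 mm long over its domed ends, 16 g; origin at its centre, x along its length. Slippery (slides or rolls off a slope of 12 to 17 degrees), hardly rolls on the level. May be absent
- ice5: piece of bullet ice in the basket, pale and translucent: a rounded cylinder 29 mm thick and 36 mm long over its domed ends, 16 g; origin at its centre, x along its length. Slippery (slides or rolls off a slope of 12 to 17 degrees), hardly rolls on the level. May be absent
- ice6: piece of bullet ice in the basket, pale and translucent: a rounded cylinder 29 mm thick and 36 mm long over its domed ends, 16 g; origin at its centre, x along its length. Slippery (slides or rolls off a slope of 12 to 17 degrees), hardly rolls on the level. May be absent
- ice7: piece of bullet ice in the basket, pale and translucent: a rounded cylinder 29 mm thick and 36 mm long over its domed ends, 16 g; origin at its centre, x along its length. Slippery (slides or rolls off a slope of 12 to 17 degrees), hardly rolls on the level. May be absent
- ice8: piece of bullet ice in the basket, pale and translucent: a rounded cylinder 29 mm thick and 36 mm long over its domed ends, 16 g; origin at its centre, x along its length. Slippery (slides or rolls off a slope of 12 to 17 degrees), hardly rolls on the level. May be absent
- ice9: piece of bullet ice in the basket, pale and translucent: a rounded cylinder 29 mm thick and 36 mm long over its domed ends, 16 g; origin at its centre, x along its length. Slippery (slides or rolls off a slope of 12 to 17 degrees), hardly rolls on the level. May be absent
- ice10: piece of bullet ice in the basket, pale and translucent: a rounded cylinder 29 mm thick and 36 mm long over its domed ends, 16 g; origin at its centre, x along its length. Slippery (slides or rolls off a slope of 12 to 17 degrees), hardly rolls on the level. May be absent
- liquid_bottle: green washing-up liquid bottle, 68 mm across, 197 mm high, loose; bystander; origin under its centre
- mug: brown-grey mug, 84 mm across, 90 mm high, handle at +y, loose; bystander; origin under its centre
- sponge: kitchen sponge, 95 x 62 x 31 mm, loose; bystander; origin under its centre
Things that resemble listed ones, but are neither listed nor needed, are in the scene too. There is more than one size of the scoop; the one meant has the size given above.

How it is judged:
On the way, in this order (a step that is already met when the one before it is completed fails the run):
1. the lid is off the jug, clear of its mouth (horizontal distance between lid and jug above 0.1 m), for 0.2 s.
2. all the ice is in the jug (horizontal distance between each of ice1, ice2, ice3, ice4, ice5, ice6, ice7, ice8, ice9, ice10 and jug below 0.058 m and z of ice1 in the frame of jug between 0 and 0.125 m and z of ice2 in the frame of jug between 0 and 0.125 m and z of ice3 in the frame of jug between 0 and 0.125 m and z of ice4 in the frame of jug between 0 and 0.125 m and z of ice5 in the frame of jug between 0 and 0.125 m and z of ice6 in the frame of jug between 0 and 0.125 m and z of ice7 in the frame of jug between 0 and 0.125 m and z of ice8 in the frame of jug between 0 and 0.125 m and z of ice9 in the frame of jug between 0 and 0.125 m and z of ice10 in the frame of jug between 0 and 0.125 m), for 0.3 s.
At the end, for the whole second after the job is handed in: All the ice is inside the jug; the lid sits down on the rim (within 4 mm in height, 9 mm of centre, 3 degrees of level) with its beak within 15 mm of the spout (about 11 degrees); the scoop lies flat on the floor of the draining tray; the jug stands upright (all of step 2 and z of lid in the frame of jug between 0.114 and 0.1215 m and horizontal distance between lid and jug below 0.009 m and angle between lid's own z axis and vertical below 0.06 rad and horizontal distance between lid_beak and jug_spout below 0.015 m and x of scoop in the frame of tray between -0.14 and 0.14 m and y of scoop in the frame of tray between -0.1 and 0.1 m and z of scoop in the frame of tray between 0 and 0.009 m and angle between each of scoop, jug's own z axis and vertical below 0.08 rad); the robot touches nothing.
It fails at once if the fingers touch the ice (contact force between the fingers and ice1 above 0.3 N or contact force between the fingers and ice2 above 0.3 N or contact force between the fingers and ice3 above 0.3 N or contact force between the fingers and ice4 above 0.3 N or contact force between the fingers and ice5 above 0.3 N or contact force between the fingers and ice6 above 0.3 N or contact force between the fingers and ice7 above 0.3 N or contact force between the fingers and ice8 above 0.3 N or contact force between the fingers and ice9 above 0.3 N or contact force between the fingers and ice10 above 0.3 N).
It fails at once if the jug is tipped by more than 17 degrees (angle between jug's own z axis and vertical above 0.3 rad).
It fails at once if a bystander is moved by more than 3 cm (distance of any of liquid_bottle, mug, sponge from where it was at the start of the episode above 0.03 m).
Of ice1, ice2, ice3, ice4, ice5, ice6, ice7, ice8, ice9, ice10 only 7 to 10 are there at a start; the rules pass over those that are not, and their reading is None.
At some moment in a run one of scoop, lid, jug may be knocked a few centimetres aside while the robot is not near it.
It also fails if it takes over 200 s, if anything falls off the work surface, if the arm or the gripper's body presses on something with over 40 N, if the wrist force passes 120 N, or if a joint passes its speed limit or range.

## Working session

There is one attempt and no reset: what is moved stays moved. The work goes in short steps, Python scripts to look and compute and a tool call to move; the robot and the scene stay as the last step left them, time stands still between calls to the robot, and variables do not carry over. Pictures are saved under pics/ and viewed, and the job is handed in when it is done.

Besides the shell and the picture viewer there is one more tool, called after "Call:" as name(argument=value, ...), one argument or row to a line, values as JSON. step_arm: Moves the arm, as the interface text tells. Its arguments: {"type":"object","properties":{"targets":{"type":"array","items":{"type":"array","items":{"type":"array","items":{"type":"number"}}}},"grip_force":{"type":"number"}},"required":["targets"]}

```bash
mkdir -p pics; ls
cat > h.py <<'E'
import numpy as np, cv2
from workcell import bot, eyes
from scipy.spatial.transform import Rotation as R
def snap(cam,fn):
    im=eyes.grab_frame(cam); cv2.imwrite('pics/'+fn+'.png',im[:,:,::-1]); return im
def cal(cam):
    c=eyes.get_calibration(cam)
    K=np.array([[c['fx'],0,c['cx']],[0,c['fy'],c['cy']],[0,0,1]])
    if 'hand_eye' in c:
        s=bot.observe(); T=np.eye(4); T[:3,:3]=R.from_euler('xyz',s['tool_rot']).as_matrix(); T[:3,3]=s['position']
        W=np.linalg.inv(T@np.array(c['hand_eye']))
    else: W=np.array(c['camera_from_world'])
    return K,W
def ray(cam,u,v,kw=None):
    K,W=kw or cal(cam)
    d=np.linalg.inv(K)@[u,v,1]; Rm=W[:3,:3]; o=-Rm.T@W[:3,3]
    return o,Rm.T@d
def onz(cam,u,v,z,kw=None):
    o,d=ray(cam,u,v,kw); return o+d*(z-o[2])/d[2]
def proj(cam,p,kw=None):
    K,W=kw or cal(cam)
    q=K@(W[:3,:3]@np.array(p)+W[:3,3]); return q[:2]/q[2]
def rowto(p,rot):
    """shift cm + rotvec (tool axes now) to reach world pose p, rot(Rotation)"""
    s=bot.observe(); R0=R.from_euler('xyz',s['tool_rot'])
    return np.round(R0.inv().apply(np.array(p)-s['position'])*100,2), np.round((R0.inv()*rot).as_rotvec(),3)
E
python3 - <<'E'
from h import *
s=bot.observe(); print(s, bot.tcp_to_tips)
for c in ['scene','side','wrist']: snap(c,c+'0')
E
```

```text
pics
{'clock': 0.0, 'qpos': array([-1.1911951 ,  0.52202477, -0.03632627,  1.59997289,  0.02117482,
        1.02110036, -0.11280367]), 'qd': array([-8.04150835e-04, -4.44673378e-04,  9.00759477e-04,  1.27383658e-03,
       -5.29366659e-04, -2.25929010e-04, -3.15876676e-05]), 'joint_efforts': array([ 2.28588169e-04, -9.27091885e+01,  1.97993740e+00, -3.69945717e+01,
        1.77949393e-02,  7.85513286e-03, -3.09385064e-05]), 'position': array([0.27163697, 0.56255215, 0.25273159]), 'tool_rot': array([-1.51862291,  1.56967484, -1.96845257]), 'force': array([-0.40993826,  0.27915264,  0.42816257]), 'moment': array([-0.00439545,  0.0402302 ,  0.0057547 ]), 'grip_width': 0.08491280631750162} 0.022
```

View pics/scene0.png

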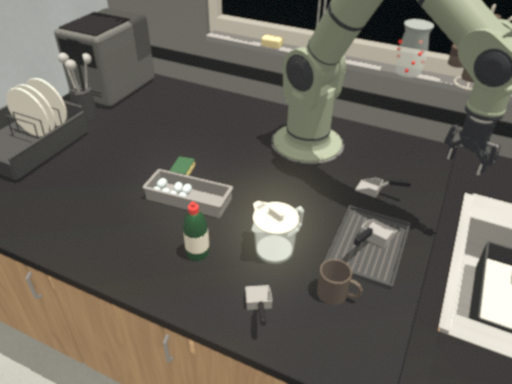

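View pics/side0.png

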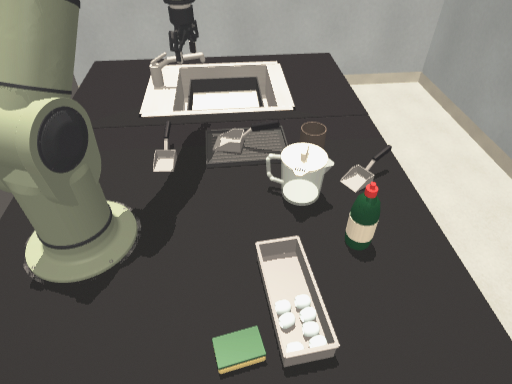

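View pics/wrist0.png

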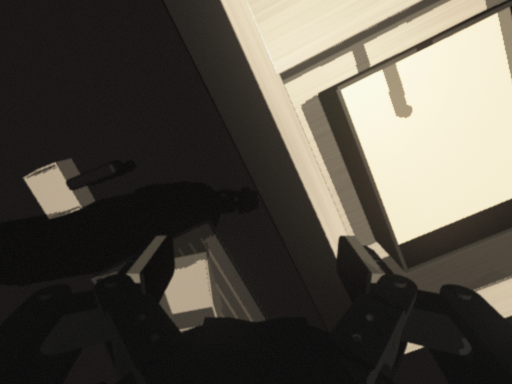

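Run:
```python
from h import *
for c in ['scene','side']:
    K,W=cal(c); print(c,K[0,0],-W[:3,:3].T@W[:3,3], W[2,:3])
print(eyes.get_calibration('wrist'))
```

```text
scene 459.0508189082704 [1.48790602 0.47786912 1.01454215] [-0.7078686  -0.32360213 -0.62785643]
side 357.79041447376227 [ 0.39417886 -0.65726186  0.71894154] [ 0.0740279   0.73783429 -0.67091015]
{'fx': 274.949199857538, 'fy': 274.949199857538, 'cx': 255.15922033467695, 'cy': 191.0046618200378, 'hand_eye': array([[-4.38400379e-04, -2.76130413e-01,  9.61120077e-01,
        -1.21810160e-01],
       [ 9.99999869e-01, -3.74475718e-04,  3.48547695e-04,
         8.95652715e-04],
       [ 2.63671512e-04,  9.61120104e-01,  2.76130541e-01,
        -6.95107273e-02],
       [ 0.00000000e+00,  0.00000000e+00,  0.00000000e+00,
         1.00000000e+00]])}
```

Run:
```python
import cv2
a=cv2.imread('pics/scene0.png'); b=cv2.imread('pics/side0.png')
def crop(im,x0,y0,x1,y1,s,fn):
    c=cv2.resize(im[y0:y1,x0:x1],None,fx=s,fy=s,interpolation=cv2.INTER_CUBIC)
    for k in range((x0+19)//20*20,x1,20): cv2.putText(c,str(k),(int((k-x0)*s),10),0,.35,(0,255,255),1); cv2.line(c,((k-x0)*s,12),((k-x0)*s,18),(0,255,255),1)
    for k in range((y0+19)//20*20,y1,20): cv2.putText(c,str(k),(0,(k-y0)*s+4),0,.35,(0,255,255),1); 
    cv2.imwrite('pics/'+fn+'.png',c)
crop(a,230,160,430,310,4,'s_a'); crop(a,130,150,290,270,5,'s_b')
crop(b,140,110,400,300,3,'d_a'); crop(b,200,220,400,370,4,'d_b')
```

```text
(no output)
```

View pics/s_a.png

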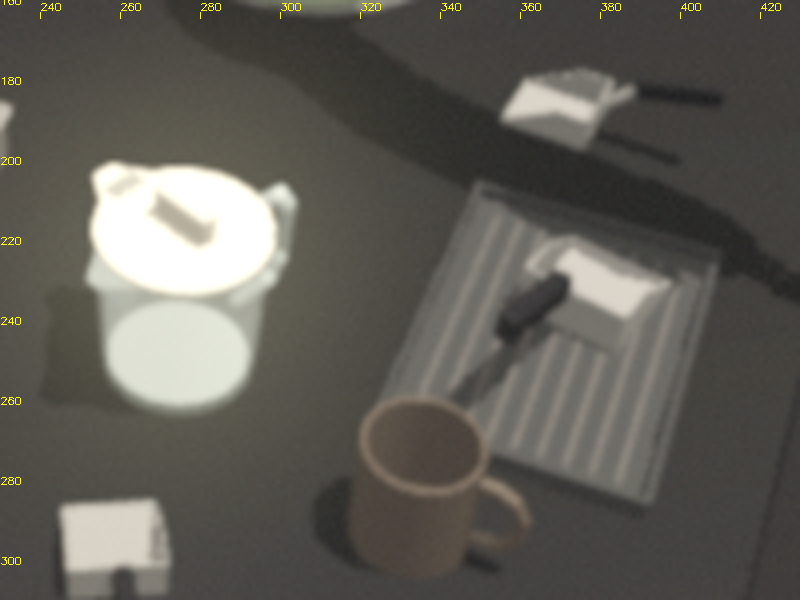

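View pics/s_b.png

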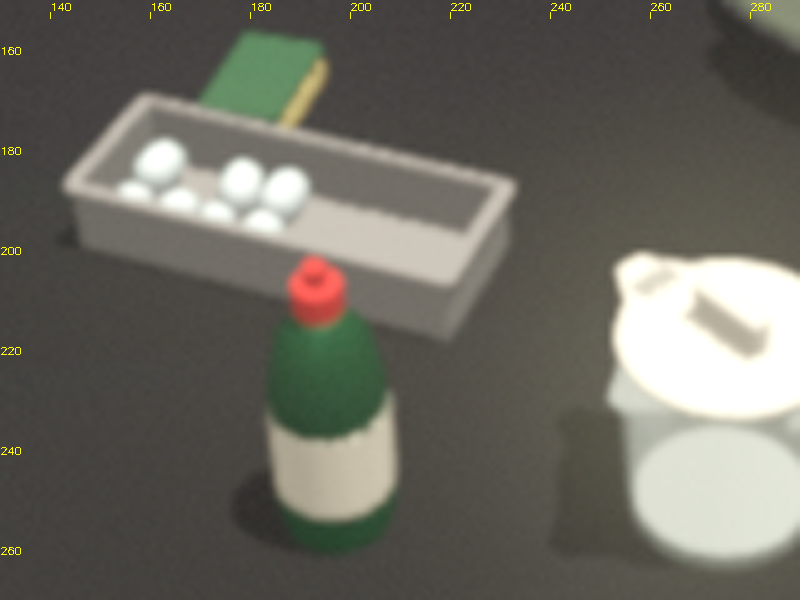

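View pics/d_a.png

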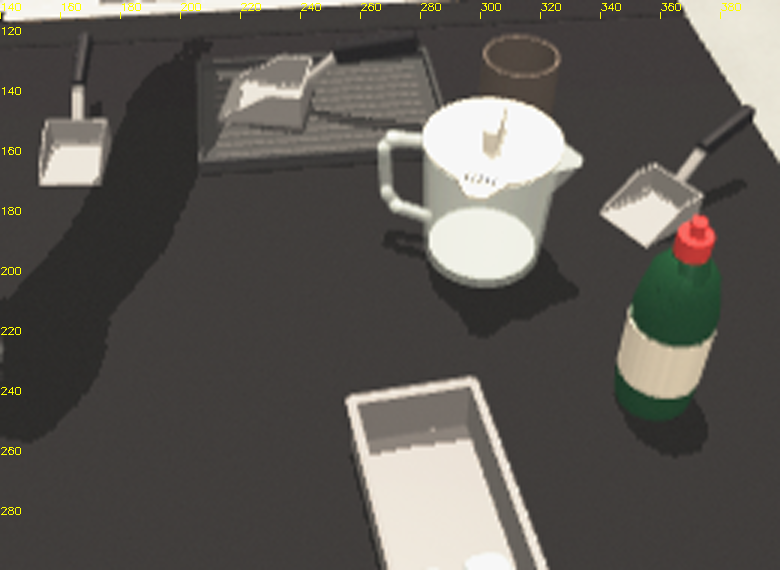

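View pics/d_b.png

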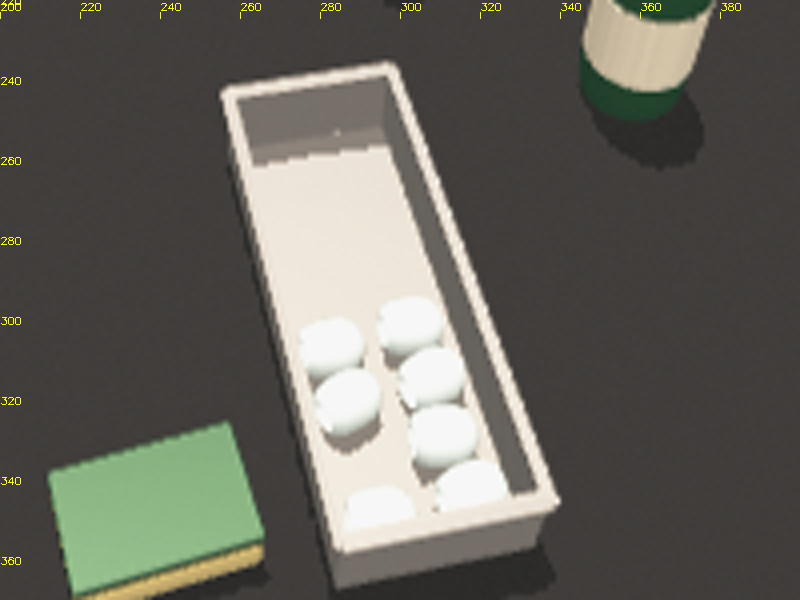

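Run:
```python
from h import *
def S(cam,ox,oy,s,pts,z,name):
    print(name,cam)
    out=[]
    for (x,y) in pts:
        p=onz(cam,ox+x/s,oy+y/s,z); out.append(p[:2]); print('  ',np.round(p,4))
    return np.array(out)
# basket rim outer corners
a=S('scene',130,150,5,[(63,185),(145,95),(517,185),(440,283)],.054,'basket')
b=S('side',200,220,4,[(222,90),(395,63),(558,503),(335,550)],.054,'basket')
print(a.mean(0),b.mean(0))
print(np.linalg.norm(b-np.roll(b,1,0),axis=1),np.linalg.norm(a-np.roll(a,1,0),axis=1))
a=S('scene',230,160,4,[(480,183),(720,250),(648,503)],.016,'tray'); 
b=S('side',140,110,3,[(197,55),(202,165),(443,152),(428,47)],.016,'tray')
print(np.linalg.norm(b-np.roll(b,1,0),axis=1),b.mean(0))
S('scene',230,160,4,[(97,170)],.13,'beak');S('side',140,110,3,[(478,192)],.13,'beak')
S('side',140,110,3,[(582,160)],.13,'spout')
# lid flange edges
S('side',140,110,3,[(422,138),(565,138),(494,98)],.133,'lid edges')
S('scene',230,160,4,[(92,228),(278,235),(185,166),(185,295)],.133,'lid edges')
S('side',140,110,3,[(428,247),(536,247)],.0,'foot')
# handle
S('side',140,110,3,[(415,43),(337,62)],.1,'h end, start')
S('scene',230,160,4,[(502,328),(565,285)],.1,'h end/start')
# nose
S('side',140,110,3,[(219,123),(303,130)],.004,'scoop')
S('scene',230,160,4,[(530,258)],.02,'scoop')
S('side',140,110,3,[(700,240)],.0,'bottle?')
for c in ['liquid','mug']: pass
S('side',0,0,1,[(314,134)],.09,'mug top'); S('scene',230,160,4,[(423,445)],.09,'mug top')
S('scene',130,150,5,[(330,530)],.0,'bottle'); S('side',140,110,3,[(697,225)],.19,'bottle top')
```

```text
basket scene
   [ 0.5781 -0.3649  0.054 ]
   [ 0.4714 -0.3743  0.054 ]
   [ 0.4446 -0.0959  0.054 ]
   [ 0.5533 -0.0933  0.054 ]
basket side
   [ 0.4426 -0.1042  0.054 ]
   [ 0.5497 -0.0932  0.054 ]
   [ 0.5768 -0.3687  0.054 ]
   [ 0.4692 -0.3801  0.054 ]
[ 0.51185022 -0.23209971] [ 0.50960399 -0.23657548]
[0.27719194 0.10764501 0.27684641 0.10817784] [0.27264078 0.10710869 0.2797076  0.10875181]
tray scene
   [0.3192 0.2732 0.016 ]
   [0.3127 0.4687 0.016 ]
   [0.5919 0.4738 0.016 ]
tray side
   [0.3139 0.4796 0.016 ]
   [0.3215 0.2604 0.016 ]
   [0.5808 0.2585 0.016 ]
   [0.5961 0.471  0.016 ]
[0.28237165 0.21940247 0.25921566 0.21313065] [0.45306964 0.36736893]
beak scene
   [0.5641 0.0384 0.13  ]
beak side
   [0.5716 0.0504 0.13  ]
spout side
   [0.673  0.0863 0.13  ]
lid edges side
   [0.5339 0.1288 0.133 ]
   [0.6644 0.1163 0.133 ]
   [0.6121 0.1861 0.133 ]
lid edges scene
   [0.6252 0.064  0.133 ]
   [0.5737 0.1849 0.133 ]
   [0.5345 0.096  0.133 ]
   [0.6575 0.15   0.133 ]
foot side
   [0.5453 0.1258 0.    ]
   [0.6527 0.1155 0.    ]
h end, start side
   [0.5591 0.3456 0.1   ]
   [0.4714 0.3158 0.1   ]
h end/start scene
   [0.5589 0.3483 0.1   ]
   [0.4976 0.3768 0.1   ]
scoop side
   [0.339  0.3523 0.004 ]
   [0.4332 0.3297 0.004 ]
scoop scene
   [0.3934 0.3353 0.02  ]
bottle? side
   [0.8193 0.1099 0.    ]
mug top side
   [0.6672 0.2933 0.09  ]
mug top scene
   [0.6755 0.33   0.09  ]
bottle scene
   [ 0.7224 -0.0753  0.    ]
bottle top side
   [ 0.7104 -0.0761  0.19  ]
```

```bash
cat >> h.py <<'E'
def rot(yaw_jaw_deg, tilt_deg=0):
    """tool x down (tilted about jaw axis by tilt: rotation about tool y), tool y at yaw_jaw"""
    a=np.radians(yaw_jaw_deg); y=np.array([np.cos(a),np.sin(a),0]); x=np.array([0,0,-1.]); z=np.cross(x,y)
    r=R.from_matrix(np.column_stack([x,y,z]))
    return r*R.from_rotvec([0,np.radians(tilt_deg),0])
def go(p,r):
    t,w=rowto(p,r); print('shift',list(t),'turn',list(w), 'rows', np.ceil(max(np.linalg.norm(t)/5,np.linalg.norm(w)/.15)))
def st():
    s=bot.observe(); m=R.from_euler('xyz',s['tool_rot']).as_matrix()
    print('t',round(s['clock'],2),'p',np.round(s['position'],4),'x',np.round(m[:,0],3),'y',np.round(m[:,1],3),'jawyaw',round(np.degrees(np.arctan2(m[1,1],m[0,1])),1),'q',np.round(s['qpos'],2),'F',np.round(s['force'],1),'w',round(s['grip_width'],4))
E
python3 - <<'E'
from h import *
st()
go([.50,.33,.40],rot(-60))
go([.50,.33,.40],rot(-90))
go([.598,.122,.40],rot(-21))
E
```

```text
t 0.15 p [0.2717 0.5626 0.2528] x [-0.    -0.001 -1.   ] y [ 0.435  0.901 -0.001] jawyaw 64.2 q [-1.19  0.52 -0.04  1.6   0.02  1.02 -0.11] F [-0.1  0.1  0.9] w 0.0855
shift [np.float64(-14.7), np.float64(-11.03), np.float64(30.68)] turn [np.float64(2.168), np.float64(0.001), np.float64(0.0)] rows 15.0
shift [np.float64(-14.7), np.float64(-11.03), np.float64(30.68)] turn [np.float64(2.692), np.float64(0.001), np.float64(0.0)] rows 18.0
shift [np.float64(-14.69), np.float64(-25.5), np.float64(48.55)] turn [np.float64(1.487), np.float64(0.001), np.float64(0.001)] rows 12.0
```

Call:
step_arm(
  targets=[
    [[-17,-11,30.7,1.49,0,0,1],[-17,-11,30.7,1.49,0,0,1],[-17,-11,30.7,1.49,0,0,1],[-17,-11,30.7,1.49,0,0,1],[-17,-11,30.7,1.49,0,0,1],[-17,-11,30.7,1.49,0,0,1],[-17,-11,30.7,1.49,0,0,1],[-17,-11,30.7,1.49,0,0,1],[-17,-11,30.7,1.49,0,0,1],[-17,-11,30.7,1.49,0,0,1]],
  ],
)

```text
clock: 1.15
position: [0.5008, 0.3296, 0.423]
tool_rot: [0.034, 1.57, -1.913]
force: [-1.4, 0.8, -0.8]
grip_width: 0.0856
```

Run:
```python
from h import *
st(); snap('wrist','w1'); go([.598,.122,.36],rot(-21))
```

```text
t 1.15 p [0.5008 0.3296 0.423 ] x [-0.    -0.001 -1.   ] y [ 0.93  -0.368  0.   ] jawyaw -21.6 q [-0.95  0.37  0.39  1.44 -0.14  1.36 -0.93] F [-1.4  0.8 -0.8] w 0.0856
shift [np.float64(6.3), np.float64(16.85), np.float64(15.61)] turn [np.float64(-0.018), np.float64(0.001), np.float64(0.0)] rows 5.0
```

View pics/w1.png

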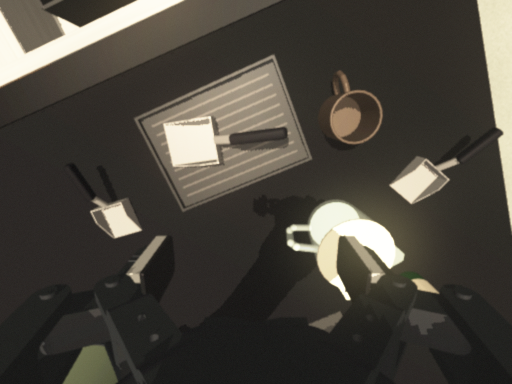

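```bash
cat >> h.py <<'E'
def crop(fn,x0,y0,x1,y1,s,out):
    im=cv2.imread('pics/'+fn+'.png')
    c=cv2.resize(im[y0:y1,x0:x1],None,fx=s,fy=s,interpolation=cv2.INTER_CUBIC)
    for k in range((x0+19)//20*20,x1,20): cv2.putText(c,str(k),(int((k-x0)*s),10),0,.35,(0,255,255),1); cv2.line(c,((k-x0)*s,12),((k-x0)*s,18),(0,255,255),1)
    for k in range((y0+19)//20*20,y1,20): cv2.putText(c,str(k),(0,(k-y0)*s+4),0,.35,(0,255,255),1); cv2.line(c,(25,(k-y0)*s),(31,(k-y0)*s),(0,255,255),1)
    cv2.imwrite('pics/'+out+'.png',c)
E
python3 - <<'E'
from h import *
crop('w1',130,50,320,215,4,'w1a')
st()
E
```

```text
t 1.2 p [0.5005 0.33   0.4228] x [-0.001 -0.001 -1.   ] y [ 0.927 -0.375 -0.   ] jawyaw -22.0 q [-0.95  0.37  0.39  1.44 -0.14  1.36 -0.94] F [ 0.4  0.3 -1.2] w 0.0853
```

View pics/w1a.png

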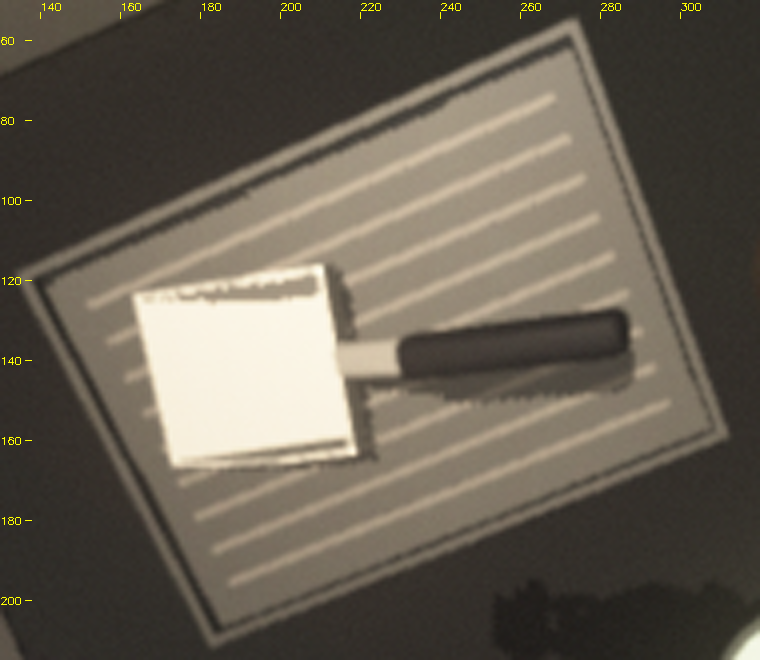

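Run:
```python
from h import *
kw=cal('wrist')
P=lambda x,y,z: onz('wrist',130+x/4,50+y/4,z,kw)
n=(P(132,295,.006)+P(172,467,.006))/2; print('nose',n,np.linalg.norm(P(132,295,.006)-P(172,467,.006)))
b=(P(325,263,.044)+P(357,455,.044))/2; print('back top',b,np.linalg.norm(P(325,263,.044)-P(357,455,.044)))
hs=P(400,357,.09); he=P(628,332,.11); print('handle',hs,he)
for a in (he,hs,b): d=n-a; print(np.degrees(np.arctan2(d[1],d[0])),np.linalg.norm(d[:2]))
c=[P(25,265,.016),P(575,20,.016),P(728,437,.016),P(213,645,.016)]
print('tray',np.round(c,3),np.mean(c,0))
# jug/lid on this view, mug
```

```text
nose [0.34704489 0.40058163 0.006     ] 0.08396891009675321
back top [0.44292575 0.37692544 0.044     ] 0.08597608410304676
handle [0.4735787  0.37122884 0.09      ] [0.56167943 0.34788214 0.11      ]
166.20498868932583 0.2210095601185729
166.9397632531356 0.12989377248430473
166.14050714850353 0.09875604552668936
tray [[0.32  0.471 0.016]
 [0.594 0.472 0.016]
 [0.597 0.273 0.016]
 [0.318 0.27  0.016]] [0.45733257 0.37146126 0.016     ]
```

Call:
step_arm(
  targets=[
    [[7,18,12,0,0,0,1],[7,18,12,0,0,0,1],[7,18,12,0,0,0,1],[7,18,12,0,0,0,1],[7,18,12,0,0,0,1],[7,18,12,0,0,0,1]],
  ],
)

```text
clock: 1.8
position: [0.6234, 0.1467, 0.3513]
tool_rot: [-0.195, 1.567, -2.153]
force: [-0.3, 0.0, 0.7]
grip_width: 0.0854
```

Run:
```python
from h import *
st(); snap('wrist','w2');
```

```text
t 1.8 p [0.6234 0.1467 0.3513] x [-0.002 -0.003 -1.   ] y [ 0.926 -0.377 -0.001] jawyaw -22.2 q [-0.59  0.5   0.42  1.44 -0.21  1.25 -0.54] F [-0.3  0.   0.7] w 0.0854
```

View pics/w2.png

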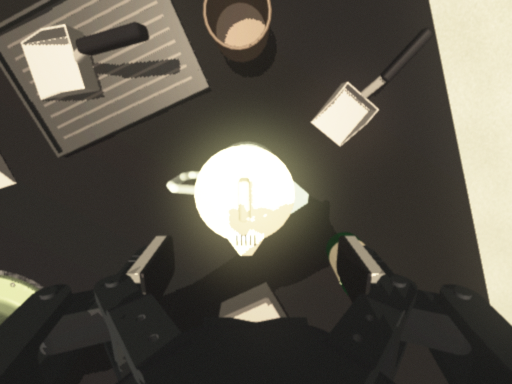

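Run:
```python
from h import *
crop('w2',160,130,320,265,5,'w2a')
```

```text
(no output)
```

View pics/w2a.png

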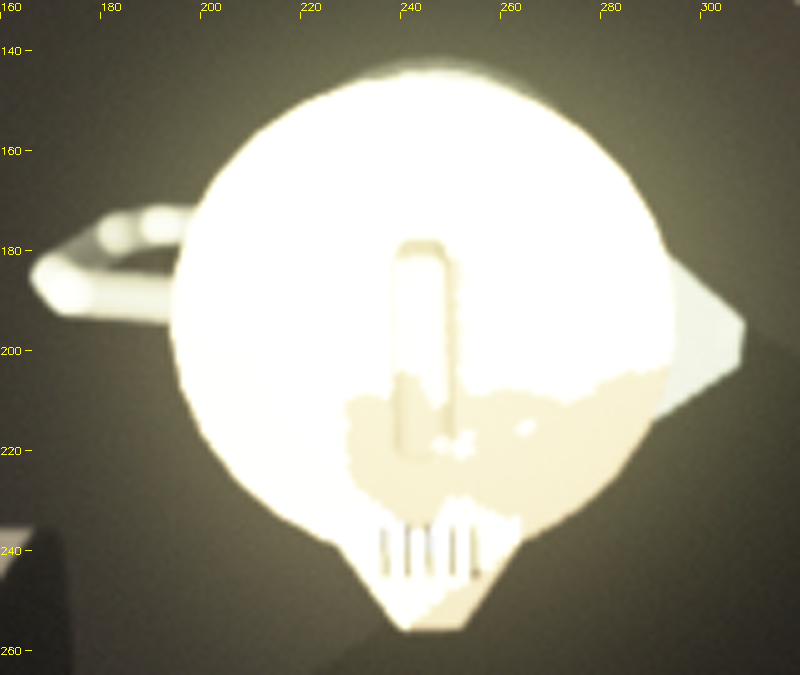

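Run:
```python
from h import *
kw=cal('wrist'); st()
P=lambda x,y,z: onz('wrist',160+x/5,130+y/5,z,kw)
b0=P(419,243,.162);b1=P(419,458,.162);c=(b0+b1)/2;print('bar',b0,b1,c,np.linalg.norm(b1-b0))
d=b1-b0;print(np.degrees(np.arctan2(d[1],d[0])))
bk=P(432,628,.133);sp=P(743,345,.130)
pts=np.array([P(169,300,.135),P(675,310,.135),P(250,127,.135),P(600,127,.135),P(190,405,.135),P(655,420,.135)])
(cx,cy),r=cv2.minEnclosingCircle(pts[:,:2].astype(np.float32)); print('circ',cx,cy,r)
A=np.c_[2*pts[:,:2],np.ones(len(pts))];s=np.linalg.lstsq(A,(pts[:,:2]**2).sum(1),rcond=None)[0];c0=s[:2];print('fit',c0,np.sqrt(s[2]+c0@c0))
for q in (bk,sp): e=q[:2]-c0; print(q,np.degrees(np.arctan2(e[1],e[0])),np.linalg.norm(e))
yaw=-112
go([c0[0],c0[1],.20],rot(-22));
```

```text
t 1.85 p [0.6227 0.1492 0.352 ] x [-0.002 -0.002 -1.   ] y [ 0.927 -0.375 -0.001] jawyaw -22.1 q [-0.6   0.5   0.42  1.44 -0.21  1.25 -0.54] F [-0.6  1.1  0. ] w 0.0854
bar [0.60933271 0.15036646 0.162     ] [0.58852424 0.10068923 0.162     ] [0.59892847 0.12552785 0.162     ] 0.05385926131340028
-112.72751458739695
circ 0.5994982719421387 0.1255754679441452 0.06623025238513947
fit [0.59921512 0.12555321] 0.065665478018647
[0.56659759 0.04204682 0.133     ] -111.33557361760322 0.0896505505953118
[0.67331678 0.08644932 0.13      ] -27.820880479898378 0.08378645991247093
shift [np.float64(15.21), np.float64(-1.27), np.float64(3.03)] turn [np.float64(-0.001), np.float64(0.003), np.float64(0.001)] rows 4.0
```

Call:
step_arm(
  targets=[
    [[8,-1.4,3.1,0,0,0,1],[14,-1.4,3.1,0,0,0,1],[14,-1.4,3.1,0,0,0,1],[14,-1.4,3.1,0,0,0,1],[16.5,-1.4,3.1,0,0,0,1],[18.9,-1.4,3.1,0,0,0,1],[18.9,-1.4,3.1,0,0,0,1],[18.9,-1.4,3.1,0,0,0,1]],
  ],
)

```text
clock: 2.65
position: [0.5986, 0.1262, 0.1651]
tool_rot: [0.074, 1.569, -1.881]
force: [-0.0, 0.3, 0.0]
grip_width: 0.0851
```

Run:
```python
from h import *
st(); snap('side','d3'); go([.5992,.1253,.163],rot(-22))
crop('d3',240,80,400,200,5,'d3a')
```

```text
t 2.65 p [0.5986 0.1262 0.1651] x [-0.    -0.001 -1.   ] y [ 0.927 -0.374  0.   ] jawyaw -22.0 q [-0.54  0.63  0.35  1.73 -0.28  0.83 -0.45] F [-0.   0.3  0. ] w 0.0851
shift [np.float64(0.24), np.float64(0.07), np.float64(0.05)] turn [np.float64(0.0), np.float64(0.001), np.float64(-0.001)] rows 1.0
```

View pics/d3a.png

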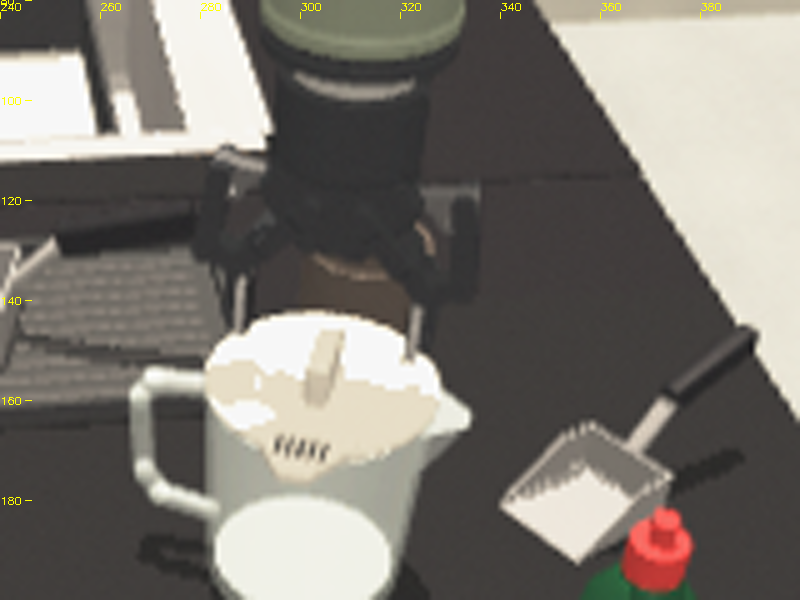

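Call:
step_arm(
  grip_force=40,
  targets=[
    [[0.2,0,0,0,0,0,0],[0.2,0,0,0,0,0,0],[0.2,0,0,0,0,0,0],[0.2,0,0,0,0,0,0],[0.2,0,0,0,0,0,0],[0.2,0,0,0,0,0,0],[0.2,0,0,0,0,0,0],[0.2,0,0,0,0,0,0]],
  ],
)

```text
clock: 3.5
position: [0.5988, 0.1261, 0.1636]
tool_rot: [0.933, 1.57, -1.022]
force: [-0.7, 0.3, 6.7]
grip_width: 0.013
```

Call:
step_arm(
  targets=[
    [[-1,0,0,0,0,0,0],[-2,0,0,0,0,0,0],[-4,0,0,0,0,0,0],[-7,0,0,0,0,0,0],[-7,0,0,0,0,0,0]],
  ],
)

```text
clock: 4.0
position: [0.6004, 0.1261, 0.2378]
tool_rot: [2.052, 1.565, 0.097]
force: [-0.4, -0.3, -1.4]
grip_width: 0.0129
```

Run:
```python
from h import *
st(); snap('side','d4'); 
for p in ([.44,.06,.10],[.43,.05,.046]): go(p,rot(-22))
```

```text
t 4.0 p [0.6004 0.1261 0.2378] x [ 0.006  0.001 -1.   ] y [ 0.927 -0.375  0.005] jawyaw -22.0 q [-0.57  0.55  0.39  1.67 -0.24  0.97 -0.48] F [-0.4 -0.3 -1.4] w 0.0129
shift [np.float64(13.53), np.float64(-12.37), np.float64(12.14)] turn [np.float64(-0.0), np.float64(-0.002), np.float64(-0.004)] rows 5.0
shift [np.float64(18.92), np.float64(-12.94), np.float64(13.45)] turn [np.float64(-0.0), np.float64(-0.002), np.float64(-0.004)] rows 6.0
```

View pics/d4.png

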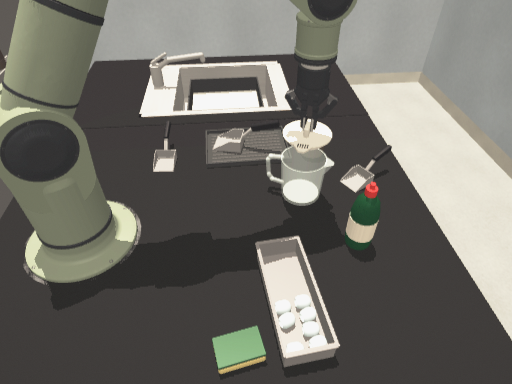

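Call:
step_arm(
  targets=[
    [[0,-4,4,0,0,0,0],[2,-8,8,0,0,0,0],[5,-12.4,12.1,0,0,0,0],[10,-12.4,12.1,0,0,0,0],[14,-12.4,12.1,0,0,0,0],[17,-12.4,12.1,0,0,0,0],[18.2,-12.4,12.1,0,0,0,0],[18.8,-12.4,12.1,0,0,0,0],[19.1,-12.4,12.1,0,0,0,0],[19.1,-12.4,12.1,0,0,0,0]],
  ],
)

```text
clock: 5.05
position: [0.441, 0.0607, 0.0455]
tool_rot: [2.071, 1.565, 0.116]
force: [-0.0, -0.2, -0.7]
grip_width: 0.0132
```

Run:
```python
from h import *
st(); snap('side','d5');
```

```text
t 5.05 p [0.441  0.0607 0.0455] x [ 0.006  0.001 -1.   ] y [ 0.927 -0.375  0.005] jawyaw -22.0 q [-0.42  0.64  0.2   2.21 -0.39  0.32 -0.28] F [-0.  -0.2 -0.7] w 0.0132
```

View pics/d5.png

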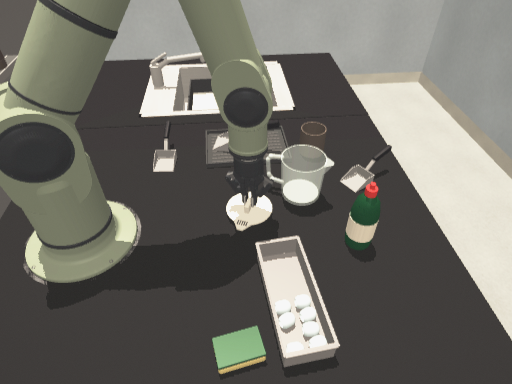

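Call:
step_arm(
  targets=[
    [[0.1,0,0,0,0,0,0],[0.2,0,0,0,0,0,0],[0.2,0,0,0,0,0,1],[0.2,0,0,0,0,0,1],[0.2,0,0,0,0,0,1],[0.2,0,0,0,0,0,1],[-4,0,0,0,0,0,1],[-10,0,0,0,0,0,1],[-18,0,0,0,0,0,1],[-25,0,0,0,0,0,1]],
  ],
)

```text
clock: 6.1
position: [0.4394, 0.0603, 0.2375]
tool_rot: [2.012, 1.565, 0.057]
force: [1.0, 0.7, -0.3]
grip_width: 0.0853
```

Run:
```python
from h import *
st(); snap('side','d6'); snap('scene','s6')
yaw=166.5; a=np.radians(yaw); nose=np.array([.347,.4006]); g=nose-0.175*np.array([np.cos(a),np.sin(a)]); print(g)
for t in (10,-10): print(rot(yaw+90,t).as_matrix()[:,0])
go([g[0],g[1],.22],rot(yaw+90))
```

```text
t 6.1 p [0.4394 0.0603 0.2375] x [ 0.006  0.    -1.   ] y [ 0.927 -0.375  0.005] jawyaw -22.0 q [-0.66  0.28  0.47  2.09 -0.17  0.8  -0.47] F [ 1.   0.7 -0.3] w 0.0853
[0.51716474 0.35974706]
[ 0.16885026 -0.04053736 -0.98480775]
[-0.16885026  0.04053736 -0.98480775]
shift [np.float64(2.29), np.float64(-4.25), np.float64(-30.5)] turn [np.float64(1.422), np.float64(-0.015), np.float64(-0.003)] rows 10.0
```

View pics/s6.png

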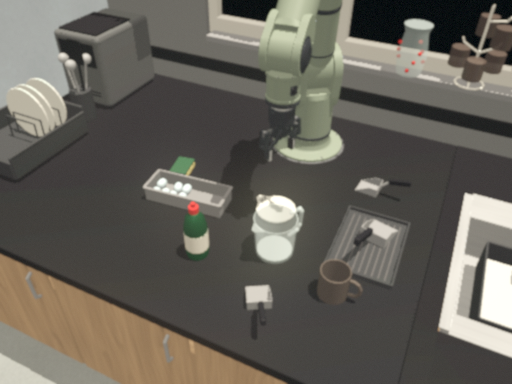

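Run:
```python
from h import *
r=rot(256.5,-15); x=r.as_matrix()[:,0]
g=np.array([.5174,.3597,.090]); print(g-.003*x)
go(g-.11*x,r)
```

```text
[0.518155   0.35951874 0.09289778]
shift [np.float64(4.7), np.float64(-1.43), np.float64(-30.91)] turn [np.float64(1.414), np.float64(-0.231), np.float64(-0.189)] rows 10.0
```

Call:
step_arm(
  targets=[
    [[0,-1.4,-20,1.414,-0.23,-0.19,1],[0,-1.4,-30.9,1.414,-0.23,-0.19,1],[0,-1.4,-30.9,1.414,-0.23,-0.19,1],[0,-1.4,-30.9,1.414,-0.23,-0.19,1],[2,-1.4,-30.9,1.414,-0.23,-0.19,1],[4.7,-1.4,-30.9,1.414,-0.23,-0.19,1],[4.7,-1.4,-30.9,1.414,-0.23,-0.19,1],[4.7,-1.4,-30.9,1.414,-0.23,-0.19,1],[4.7,-1.4,-30.9,1.414,-0.23,-0.19,1],[4.7,-1.4,-30.9,1.414,-0.23,-0.19,1]],
  ],
)

```text
clock: 7.2
position: [0.5453, 0.3526, 0.1952]
tool_rot: [0.003, 1.308, 2.902]
force: [-0.4, 0.4, -0.8]
grip_width: 0.0857
```

Run:
```python
from h import *
st(); snap('wrist','w7'); snap('side','d7')
r=rot(256.5,-15); x=r.as_matrix()[:,0]
g=np.array([.5174,.3597,.090])
go(g-.003*x,r)
```

```text
t 7.2 p [0.5453 0.3526 0.1952] x [-0.253  0.062 -0.966] y [-0.24  -0.971  0.001] jawyaw -103.9 q [-0.93  0.82  0.64  1.44 -0.64  1.3  -1.95] F [-0.4  0.4 -0.8] w 0.0857
shift [np.float64(10.63), np.float64(-0.06), np.float64(0.07)] turn [np.float64(-0.003), np.float64(0.001), np.float64(0.001)] rows 3.0
```

View pics/w7.png

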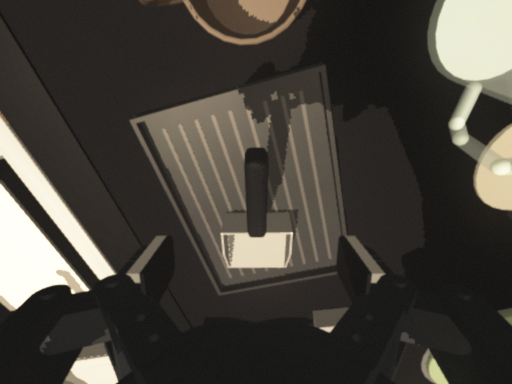

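View pics/d7.png

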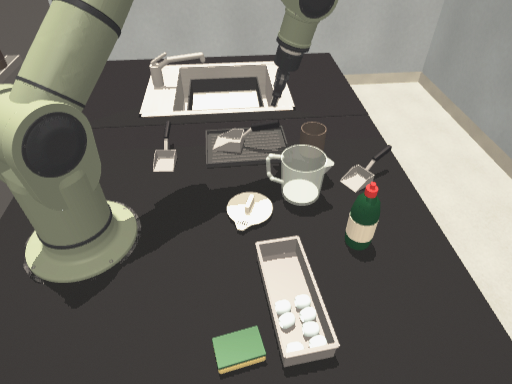

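Call:
step_arm(
  targets=[
    [[4,0,0,0,0,0,1],[8,0,0,0,0,0,1],[10.6,0,0,0,0,0,1],[10.6,0,0,0,0,0,1],[10.6,0,0,0,0,0,1]],
  ],
)

```text
clock: 7.8
position: [0.5192, 0.3587, 0.0937]
tool_rot: [-0.0, 1.309, 2.905]
force: [0.2, -0.4, -0.4]
grip_width: 0.0856
```

Run:
```python
from h import *
st(); snap('side','d8');crop('d8',180,60,340,180,5,'d8a')
```

```text
t 7.8 p [0.5192 0.3587 0.0937] x [-0.252  0.061 -0.966] y [-0.235 -0.972 -0.   ] jawyaw -103.6 q [-0.94  0.91  0.58  1.56 -0.71  1.11 -1.89] F [ 0.2 -0.4 -0.4] w 0.0856
```

View pics/d8a.png

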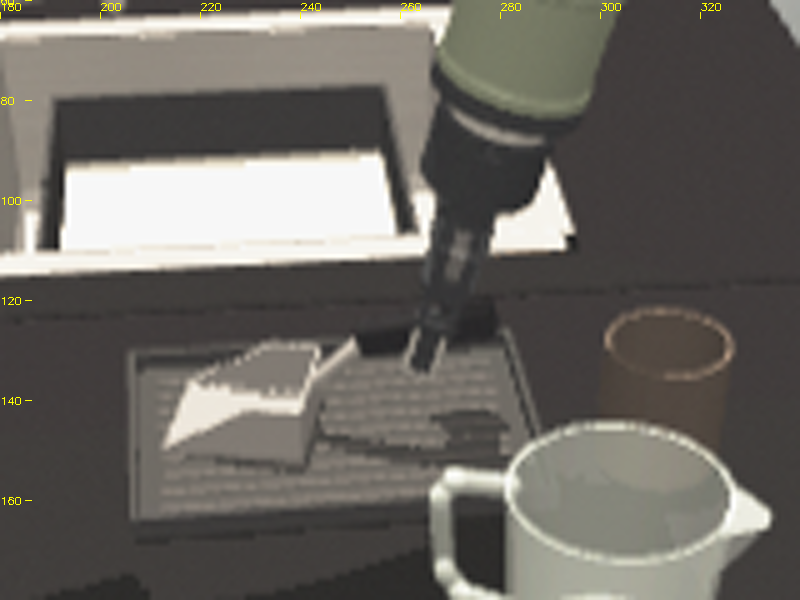

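Call:
step_arm(
  grip_force=115,
  targets=[
    [[0,0,0,0,0,0,0],[0,0,0,0,0,0,0],[0,0,0,0,0,0,0],[0,0,0,0,0,0,0],[0,0,0,0,0,0,0],[0,0,0,0,0,0,0],[0,0,0,0,0,0,0],[0,0,0,0,0,0,0]],
  ],
)

```text
clock: 8.65
position: [0.5199, 0.3587, 0.0946]
tool_rot: [-0.004, 1.31, 2.9]
force: [1.7, -0.5, 5.5]
grip_width: 0.0167
```

Run:
```python
from h import *
st()
s=bot.observe(); T=R.from_euler('xyz',s['tool_rot']).as_matrix()
a=np.radians(166.5)
S=np.column_stack([[np.cos(a),np.sin(a),0],[-np.sin(a),np.cos(a),0],[0,0,1]])
p=np.array([.347,.4006,.004])-S@[.05,0,0]
np.savez('scoop.npz',t=T.T@(p-s['position']),Rm=T.T@S)
print(T.T@(p-s['position']),T.T@S)
```

```text
t 8.65 p [0.5199 0.3587 0.0946] x [-0.25   0.062 -0.966] y [-0.235 -0.972 -0.001] jawyaw -103.6 q [-0.94  0.9   0.58  1.56 -0.71  1.11 -1.89] F [ 1.7 -0.5  5.5] w 0.0167
[ 1.20495604e-01 -2.12680845e-05  1.00273387e-01] [[ 0.25758299 -0.00160443 -0.96625485]
 [ 0.00202838  0.99999732 -0.00111973]
 [ 0.96625405 -0.00167151  0.25758555]]
```

Call:
step_arm(
  targets=[
    [[-2,0,0,0,0,0,0],[-5,0,0,0,0,0,0],[-10,0,0,0,0,0,0],[-15,0,0,0,0,0,0],[-18,0,0,0,0,0,0],[-18,0,0,0,0,0,0]],
  ],
)

```text
clock: 9.25
position: [0.5671, 0.3472, 0.2724]
tool_rot: [-0.019, 1.315, 2.885]
force: [0.6, -0.1, -1.5]
grip_width: 0.0164
```

Run:
```python
from h import *
st(); snap('side','d9');crop('d9',180,10,340,160,5,'d9a')
```

```text
t 9.25 p [0.5671 0.3472 0.2724] x [-0.245  0.064 -0.967] y [-0.236 -0.972 -0.005] jawyaw -103.7 q [-0.91  0.77  0.67  1.32 -0.6   1.44 -1.99] F [ 0.6 -0.1 -1.5] w 0.0164
```

View pics/d9a.png

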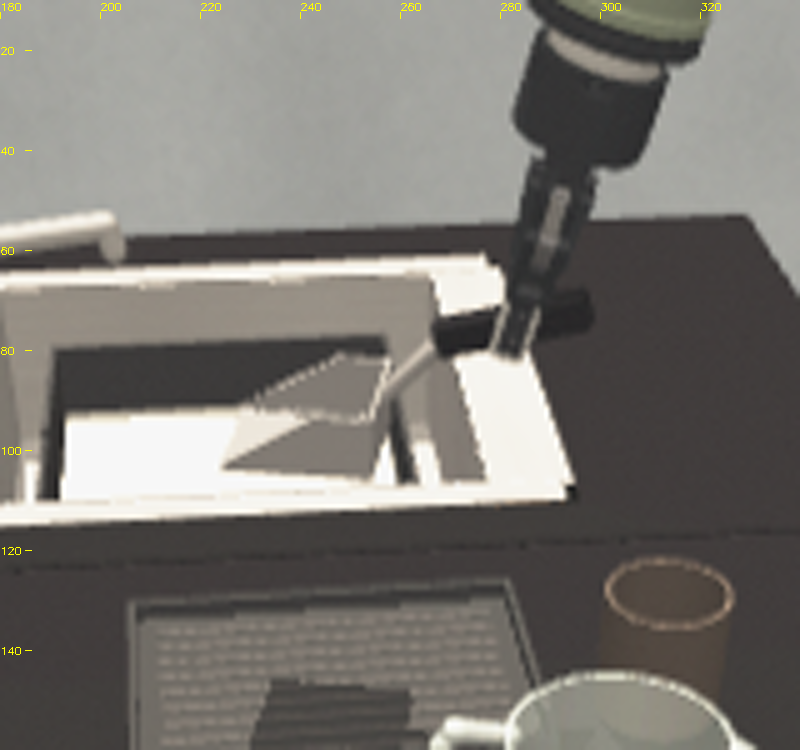

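```bash
cat >> h.py <<'E'
BC=np.array([.511,-.2345]); BY=-84.5
def b2w(x,y,z=None):
    a=np.radians(BY); c,s=np.cos(a),np.sin(a)
    q=BC+[c*x-s*y,s*x+c*y]
    return q if z is None else np.array([q[0],q[1],z])
def w2b(p):
    a=np.radians(BY); c,s=np.cos(a),np.sin(a); d=np.array(p)[:2]-BC
    return np.array([c*d[0]+s*d[1],-s*d[0]+c*d[1]])
def scoop_pose(nose,yaw,pitch):
    """TCP pose so that scoop nose (underside mid) at nose, scoop yaw, nose-up pitch deg"""
    f=np.load('scoop.npz'); S=R.from_euler('ZY',[yaw,-pitch],degrees=True)
    rt=S*R.from_matrix(f['Rm']).inv(); o=np.array(nose)-S.apply([.05,0,0])
    return o-rt.apply(f['t']), rt
def goS(nose,yaw,pitch):
    p,r=scoop_pose(nose,yaw,pitch); print('tcp',np.round(p,3),end=' '); go(p,r)
E
python3 - <<'E'
from h import *
print('ice side')
for u,v in [(332,347),(348,401),(410,325),(432,378),(443,435),(473,490),(380,512)]:
    p=onz('side',200+u/4,220+v/4,.0185); print(np.round(w2b(p)*1000))
print('ice scene')
for u,v in [(160,162),(242,183),(286,190),(135,190),(178,200),(217,212),(262,222)]:
    p=onz('scene',130+u/5,150+v/5,.0185); print(np.round(w2b(p)*1000))
st()
n=b2w(-.03,0,.20); goS(n,BY,0)
E
```

```text
ice side
[ 21. -25.]
[ 53. -25.]
[17. 20.]
[49. 22.]
[81. 19.]
[111.  25.]
[113. -24.]
ice scene
[115. -28.]
[ 51. -28.]
[ 19. -32.]
[115.   5.]
[83.  4.]
[52.  6.]
[18.  5.]
t 9.3 p [0.5658 0.3474 0.2698] x [-0.248  0.063 -0.967] y [-0.236 -0.972 -0.003] jawyaw -103.6 q [-0.91  0.77  0.67  1.33 -0.6   1.44 -1.99] F [-1.3 -0.4 -1.7] w 0.017
tcp [ 0.491 -0.027  0.291] shift [np.float64(-2.53), np.float64(38.18), np.float64(-1.01)] turn [np.float64(-1.839), np.float64(-0.005), np.float64(0.49)] rows 13.0
```

Call:
step_arm(
  targets=[
    [[-4,12,-1,-0.6,0,0.16,0],[-4,12,-1,-0.6,0,0.16,0],[-4,12,-1,-0.6,0,0.16,0],[-4,12,-1,-0.6,0,0.16,0],[-3,25,-1,-1.2,0,0.32,0],[-3,25,-1,-1.2,0,0.32,0],[-3,25,-1,-1.2,0,0.32,0],[-3,25,-1,-1.2,0,0.32,0],[-2.5,38,-1,-1.84,0,0.49,0],[-2.5,38,-1,-1.84,0,0.49,0]],
  ],
)

```text
clock: 10.3
position: [0.4981, 0.0035, 0.2899]
tool_rot: [-0.001, 1.312, -1.871]
force: [1.0, -1.5, -1.4]
grip_width: 0.0162
```

Run:
```python
from h import *
st()
n=b2w(-.03,0,.15); goS(n,BY,0)
```

```text
t 10.3 p [0.4981 0.0035 0.2899] x [-0.076 -0.245 -0.967] y [ 0.956 -0.294 -0.   ] jawyaw -17.1 q [-0.65  0.37  0.51  1.85  0.06  1.08 -0.49] F [ 1.  -1.5 -1.4] w 0.0162
tcp [ 0.491 -0.027  0.241] shift [np.float64(5.58), np.float64(0.28), np.float64(1.79)] turn [np.float64(-0.379), np.float64(-0.002), np.float64(0.1)] rows 3.0
```

Call:
step_arm(
  targets=[
    [[5.6,0.3,1.8,-0.38,0,0.1,0],[5.6,0.3,1.8,-0.38,0,0.1,0],[5.6,0.3,1.8,-0.38,0,0.1,0],[5.6,0.3,1.8,-0.38,0,0.1,0]],
  ],
)

```text
clock: 10.7
position: [0.4903, -0.0277, 0.2394]
tool_rot: [-0.013, 1.313, -1.486]
force: [-0.4, 1.0, -1.2]
grip_width: 0.0164
```

Run:
```python
from h import *
st(); snap('wrist','w10'); snap('side','d10')
crop('d10',200,160,400,310,4,'d10a')
```

```text
t 10.7 p [ 0.4903 -0.0277  0.2394] x [ 0.022 -0.254 -0.967] y [ 0.995  0.097 -0.003] jawyaw 5.5 q [-0.56  0.36  0.43  2.    0.15  0.84 -0.16] F [-0.4  1.  -1.2] w 0.0164
```

View pics/w10.png

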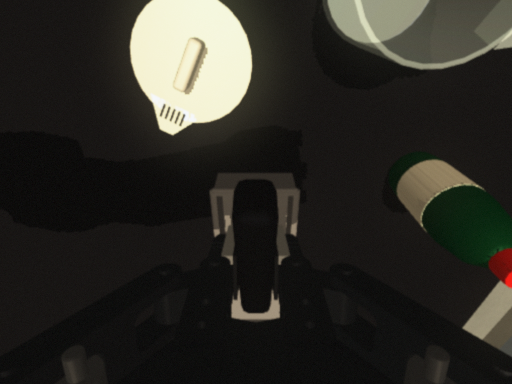

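View pics/d10.png

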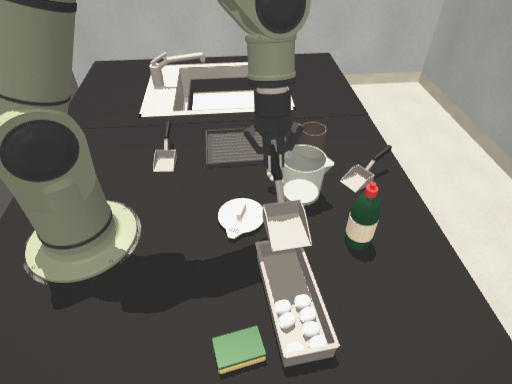

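```bash
cat >> h.py <<'E'
def scoop_now():
    f=np.load('scoop.npz'); s=bot.observe(); T=R.from_euler('xyz',s['tool_rot'])
    return np.array(s['position'])+T.apply(f['t']), T*R.from_matrix(f['Rm'])
def scoopinfo():
    o,S=scoop_now(); n=o+S.apply([.05,0,0]); b=o+S.apply([-.047,0,0]); x=S.apply([1,0,0])
    print('nose basket mm',np.round(w2b(n)*1000,1),'z',round(n[2]*1000,1),'back z',round(b[2]*1000,1),'yaw',round(np.degrees(np.arctan2(x[1],x[0])),1),'nose world',np.round(n,3))
E
python3 - <<'E'
from h import *
scoopinfo()
o,S=scoop_now()
im=cv2.imread('pics/d10.png')
for q in [(.05,.042,0),(.05,-.042,0),(-.047,.042,.04),(-.047,-.042,.04),(-.047,-.042,0),(-.125,0,.086)]:
    u=proj('side',o+S.apply(q)); cv2.circle(im,tuple(int(round(t)) for t in u),1,(0,0,255),-1)
for q in [(.135,.051),(.135,-.051),(-.135,.051),(-.135,-.051)]:
    u=proj('side',b2w(*q,.054)); cv2.circle(im,tuple(int(round(t)) for t in u),1,(0,255,0),-1)
cv2.imwrite('pics/d10m.png',im); crop('d10m',210,170,370,370,4,'d10a')
im=cv2.imread('pics/scene0.png')
for q in [(.135,.051),(.135,-.051),(-.135,.051),(-.135,-.051)]:
    u=proj('scene',b2w(*q,.054)); print(u)
E
```

```text
nose basket mm [-30.3  -0.6] z 149.0 back z 149.2 yaw -84.6 nose world [ 0.508 -0.204  0.149]
[143.43681353 186.49760512]
[158.83290776 169.31356876]
[218.17540122 205.58510883]
[230.59374588 186.6920546 ]
```

View pics/d10a.png

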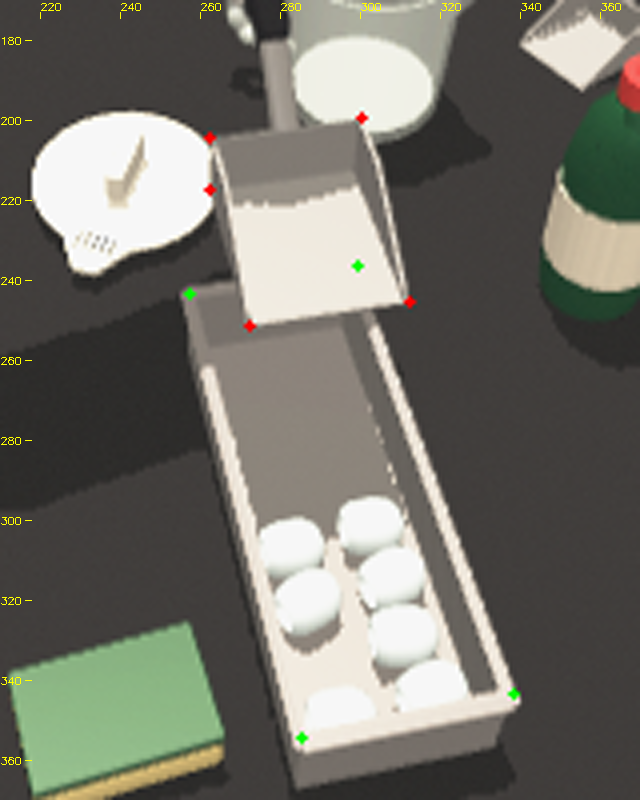

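```bash
sed -i 's/^BC=.*/BC=np.array([.510,-.236]); BY=-84.5/' h.py
python3 - <<'E'
from h import *
scoopinfo()
for x,z,p in [(-.008,.08,-14),(-.008,.03,-14),(-.008,.007,-14)]:
    goS(b2w(x,0,z),BY,p)
E
```

```text
nose basket mm [-31.7   0.6] z 149.0 back z 149.2 yaw -84.6 nose world [ 0.508 -0.204  0.149]
tcp [ 0.495 -0.078  0.211] shift [np.float64(4.1), np.float64(-0.07), np.float64(4.16)] turn [np.float64(-0.002), np.float64(0.242), np.float64(0.0)] rows 2.0
tcp [ 0.495 -0.078  0.161] shift [np.float64(8.94), np.float64(-0.07), np.float64(2.89)] turn [np.float64(-0.002), np.float64(0.242), np.float64(0.0)] rows 2.0
tcp [ 0.495 -0.078  0.138] shift [np.float64(11.16), np.float64(-0.06), np.float64(2.3)] turn [np.float64(-0.002), np.float64(0.242), np.float64(0.0)] rows 3.0
```

Call:
step_arm(
  targets=[
    [[4.1,-0.1,4.1,0,0.242,0,0],[4.1,-0.1,4.1,0,0.242,0,0],[6.5,-0.1,3.5,0,0.242,0,0],[8.9,-0.1,2.9,0,0.242,0,0],[8.9,-0.1,2.9,0,0.242,0,0],[8.9,-0.1,2.9,0,0.242,0,0]],
  ],
)

```text
clock: 11.4
position: [0.495, -0.0776, 0.1615]
tool_rot: [-0.169, 1.554, -1.649]
force: [0.6, 0.4, -1.4]
grip_width: 0.0169
```

Run:
```python
from h import *
st();scoopinfo();snap('side','d11');crop('d11',210,190,370,370,4,'d11a'); goS(b2w(-.008,0,.007),BY,-14)
```

```text
t 11.4 p [ 0.495  -0.0776  0.1615] x [-0.001 -0.017 -1.   ] y [ 0.996  0.091 -0.003] jawyaw 5.2 q [-0.18  0.47  0.28  2.02 -0.17  0.67  0.29] F [ 0.6  0.4 -1.4] w 0.0169
nose basket mm [-8.4 -0.8] z 30.6 back z 54.1 yaw -84.7 nose world [ 0.508 -0.228  0.031]
tcp [ 0.495 -0.078  0.138] shift [np.float64(2.42), np.float64(-0.02), np.float64(0.02)] turn [np.float64(-0.002), np.float64(0.0), np.float64(-0.0)] rows 1.0
```

View pics/d11a.png

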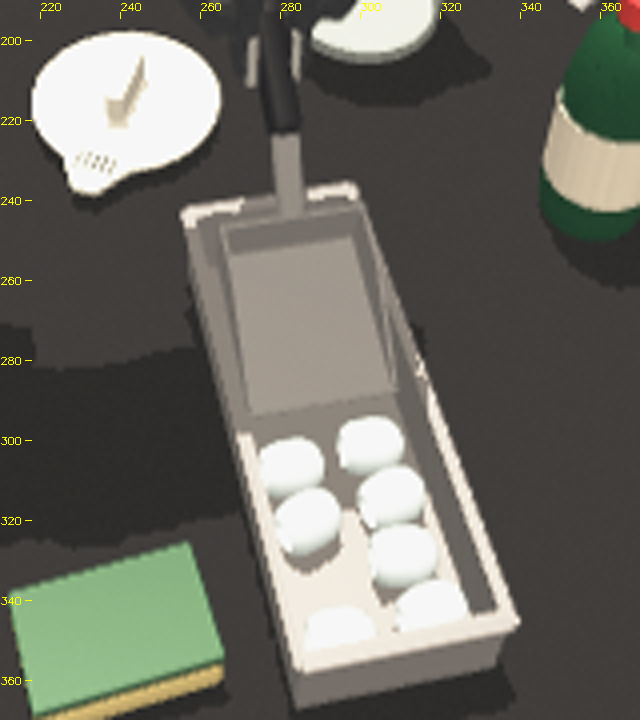

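Call:
step_arm(
  targets=[
    [[1.5,0,0,0,0,0,0],[2.2,0,0,0,0,0,0],[2.45,0,0,0,0,0,0],[2.6,0,0,0,0,0,0]],
  ],
)

```text
clock: 11.85
position: [0.4956, -0.0775, 0.1365]
tool_rot: [-0.061, 1.554, -1.539]
force: [-0.9, -0.0, -1.2]
grip_width: 0.0164
```

Run:
```python
from h import *
st();scoopinfo();snap('side','d12');crop('d12',210,190,370,370,4,'d12a')
for x,z,p in [(.002,.0045,-10),(.015,.0045,-4),(.03,.0045,-2),(.06,.0045,-2),(.09,.0045,-2)]: goS(b2w(x,0,z),BY,p)
```

```text
t 11.85 p [ 0.4956 -0.0775  0.1365] x [ 0.001 -0.017 -1.   ] y [ 0.996  0.092 -0.001] jawyaw 5.3 q [-0.17  0.52  0.26  2.03 -0.19  0.61  0.31] F [-0.9 -0.  -1.2] w 0.0164
nose basket mm [-8.4  0.3] z 5.6 back z 29.0 yaw -84.6 nose world [ 0.509 -0.228  0.006]
tcp [ 0.495 -0.079  0.125] shift [np.float64(1.18), np.float64(-0.04), np.float64(0.14)] turn [np.float64(-0.002), np.float64(-0.069), np.float64(-0.0)] rows 1.0
tcp [ 0.495 -0.081  0.107] shift [np.float64(2.91), np.float64(-0.04), np.float64(0.24)] turn [np.float64(-0.002), np.float64(-0.174), np.float64(-0.0)] rows 2.0
tcp [ 0.497 -0.092  0.101] shift [np.float64(3.53), np.float64(-0.03), np.float64(1.39)] turn [np.float64(-0.002), np.float64(-0.209), np.float64(0.0)] rows 2.0
tcp [ 0.499 -0.122  0.101] shift [np.float64(3.58), np.float64(-0.02), np.float64(4.39)] turn [np.float64(-0.002), np.float64(-0.209), np.float64(0.0)] rows 2.0
tcp [ 0.502 -0.152  0.101] shift [np.float64(3.63), np.float64(-0.01), np.float64(7.38)] turn [np.float64(-0.002), np.float64(-0.209), np.float64(0.0)] rows 2.0
```

View pics/d12a.png

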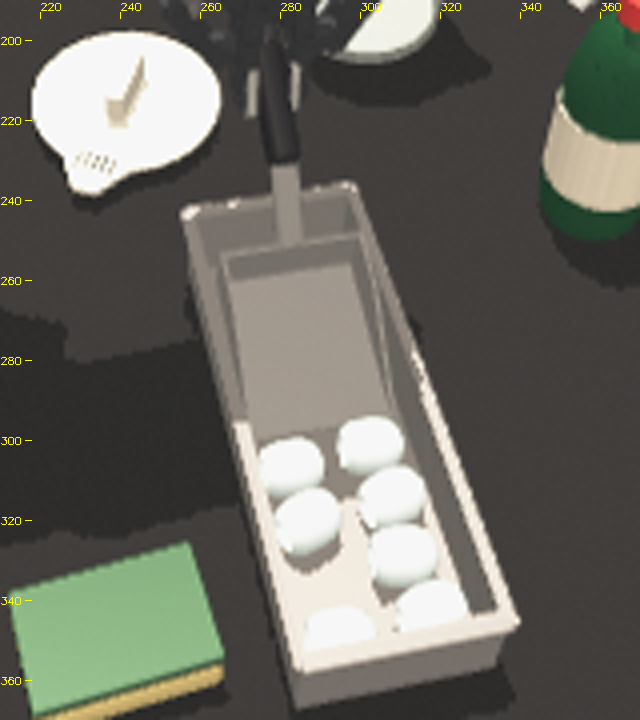

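Call:
step_arm(
  targets=[
    [[1.2,0,0.14,0,-0.07,0,0],[2.1,0,0.2,0,-0.12,0,0],[2.9,0,0.25,0,-0.174,0,0],[3.3,0,0.8,0,-0.2,0,0],[3.5,0,1.4,0,-0.209,0,0],[3.5,0,1.4,0,-0.209,0,0]],
  ],
)

```text
clock: 12.5
position: [0.4969, -0.0931, 0.1018]
tool_rot: [-0.005, 1.345, -1.485]
force: [0.1, 0.3, -1.2]
grip_width: 0.0165
```

Run:
```python
from h import *
st();scoopinfo();snap('side','d13');crop('d13',210,190,370,370,4,'d13a')
for x,z,p in [(.05,.0045,-2),(.07,.0045,-2),(.09,.0045,-2)]: goS(b2w(x,0,z),BY,p)
```

```text
t 12.5 p [ 0.4969 -0.0931  0.1018] x [ 0.019 -0.223 -0.975] y [ 0.996  0.091 -0.001] jawyaw 5.2 q [-0.39  0.62  0.43  2.09 -0.05  0.47  0.1 ] F [ 0.1  0.3 -1.2] w 0.0165
nose basket mm [31.1 -0.2] z 5.0 back z 8.4 yaw -84.7 nose world [ 0.513 -0.267  0.005]
tcp [ 0.498 -0.112  0.101] shift [np.float64(0.49), np.float64(-0.02), np.float64(1.84)] turn [np.float64(-0.003), np.float64(-0.001), np.float64(0.0)] rows 1.0
tcp [ 0.5   -0.132  0.101] shift [np.float64(0.94), np.float64(-0.01), np.float64(3.79)] turn [np.float64(-0.003), np.float64(-0.001), np.float64(0.0)] rows 1.0
tcp [ 0.502 -0.152  0.101] shift [np.float64(1.38), np.float64(-0.0), np.float64(5.74)] turn [np.float64(-0.003), np.float64(-0.001), np.float64(0.0)] rows 2.0
```

View pics/d13a.png

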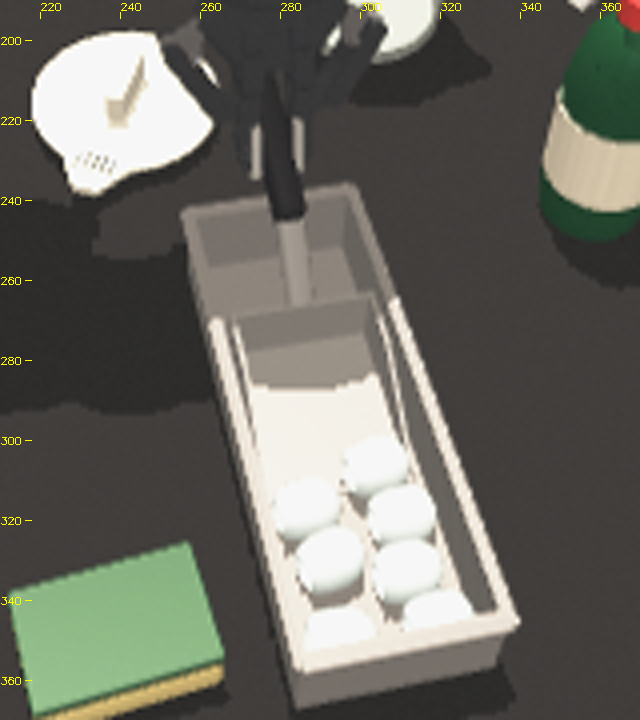

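Call:
step_arm(
  targets=[
    [[0.2,0,0.9,0,0,0,0],[0.45,0,1.8,0,0,0,0],[0.65,0,2.8,0,0,0,0],[0.9,0,3.8,0,0,0,0],[1.1,0,4.7,0,0,0,0],[1.1,0,4.7,0,0,0,0]],
  ],
)

```text
clock: 13.15
position: [0.5011, -0.1427, 0.1018]
tool_rot: [-0.003, 1.345, -1.485]
force: [0.5, 0.1, -2.4]
grip_width: 0.0164
```

Run:
```python
from h import *
st();scoopinfo();snap('side','d14');crop('d14',210,190,370,370,4,'d14a')
for x,z,p in [(.09,.0045,-1),(.10,.0045,-1),(.11,.0045,-1),(.12,.0045,-1)]: goS(b2w(x,0,z),BY,p)
```

```text
t 13.15 p [ 0.5011 -0.1427  0.1018] x [ 0.019 -0.223 -0.975] y [ 0.996  0.089 -0.001] jawyaw 5.1 q [-0.27  0.62  0.42  2.06 -0.03  0.46  0.19] F [ 0.5  0.1 -2.4] w 0.0164
nose basket mm [80.9 -1.1] z 5.0 back z 8.4 yaw -84.8 nose world [ 0.517 -0.317  0.005]
tcp [ 0.502 -0.15   0.098] shift [np.float64(0.52), np.float64(0.02), np.float64(0.74)] turn [np.float64(-0.004), np.float64(-0.018), np.float64(0.001)] rows 1.0
tcp [ 0.503 -0.16   0.098] shift [np.float64(0.75), np.float64(0.03), np.float64(1.71)] turn [np.float64(-0.004), np.float64(-0.018), np.float64(0.001)] rows 1.0
tcp [ 0.504 -0.17   0.098] shift [np.float64(0.97), np.float64(0.03), np.float64(2.69)] turn [np.float64(-0.004), np.float64(-0.018), np.float64(0.001)] rows 1.0
tcp [ 0.505 -0.18   0.098] shift [np.float64(1.19), np.float64(0.04), np.float64(3.66)] turn [np.float64(-0.004), np.float64(-0.018), np.float64(0.001)] rows 1.0
```

View pics/d14a.png

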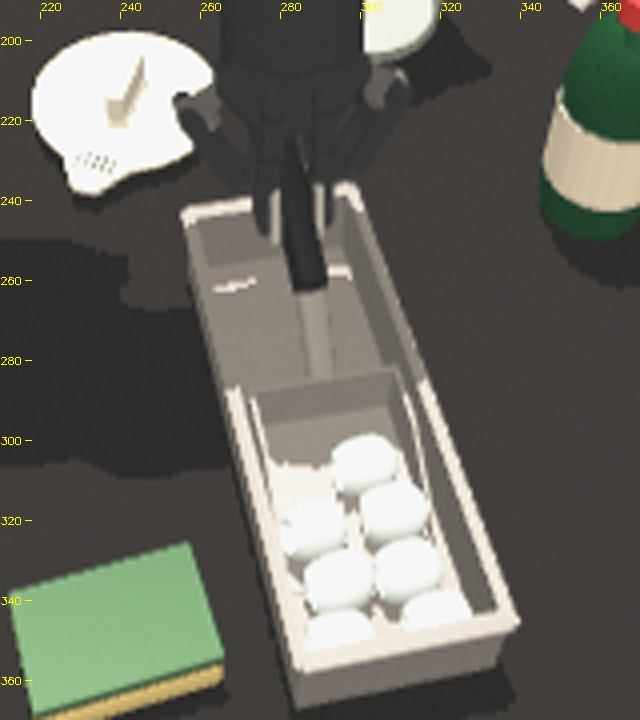

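Call:
step_arm(
  targets=[
    [[0.4,0,0.5,0,-0.018,0,0],[0.6,0,1.1,0,-0.018,0,0],[0.75,0,1.7,0,-0.018,0,0],[0.85,0,2.2,0,-0.018,0,0],[0.85,0,2.2,0,-0.018,0,0]],
  ],
)

```text
clock: 13.7
position: [0.5031, -0.1659, 0.0984]
tool_rot: [-0.003, 1.327, -1.485]
force: [0.2, 0.3, -1.4]
grip_width: 0.016
```

Run:
```python
from h import *
st();scoopinfo();snap('side','d15');crop('d15',210,190,370,370,4,'d15a')
for x,z,p in [(.11,.0045,-1),(.12,.0045,-1),(.13,.0045,-1)]: goS(b2w(x,0,z),BY,p)
```

```text
t 13.7 p [ 0.5031 -0.1659  0.0984] x [ 0.021 -0.24  -0.971] y [ 0.996  0.088 -0.001] jawyaw 5.1 q [-0.24  0.64  0.42  2.05 -0.02  0.45  0.21] F [ 0.2  0.3 -1.4] w 0.016
nose basket mm [105.9  -1.4] z 4.7 back z 6.4 yaw -84.8 nose world [ 0.519 -0.342  0.005]
tcp [ 0.504 -0.17   0.098] shift [np.float64(0.12), np.float64(0.05), np.float64(0.44)] turn [np.float64(-0.005), np.float64(0.0), np.float64(0.001)] rows 1.0
tcp [ 0.505 -0.18   0.098] shift [np.float64(0.36), np.float64(0.06), np.float64(1.41)] turn [np.float64(-0.005), np.float64(0.0), np.float64(0.001)] rows 1.0
tcp [ 0.506 -0.19   0.098] shift [np.float64(0.6), np.float64(0.06), np.float64(2.38)] turn [np.float64(-0.005), np.float64(0.0), np.float64(0.001)] rows 1.0
```

View pics/d15a.png

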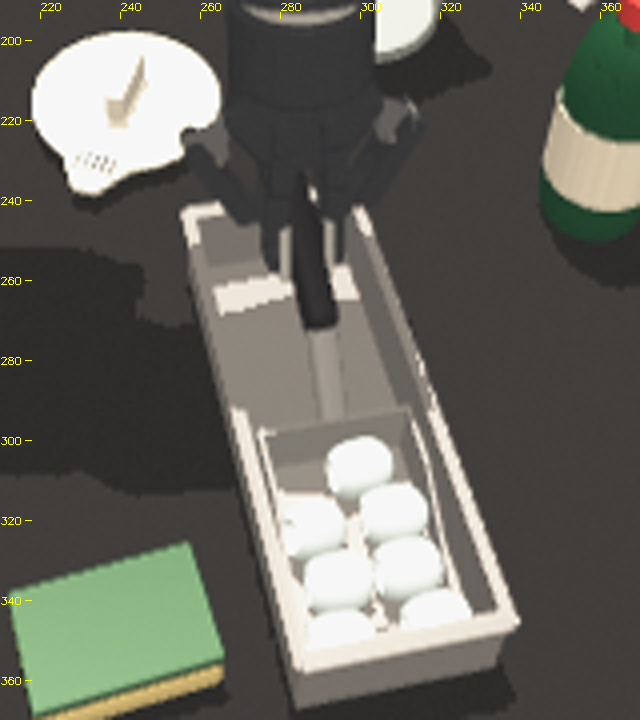

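Call:
step_arm(
  targets=[
    [[0.2,0,0.6,0,0,0,0],[0.35,0,1.2,0,0,0,0],[0.45,0,1.7,0,0,0,0],[0.5,0,2,0,0,0,0],[0.5,0,2,0,0,0,0]],
  ],
)

```text
clock: 14.25
position: [0.5049, -0.1867, 0.0984]
tool_rot: [-0.003, 1.327, -1.485]
force: [0.6, -0.4, -1.7]
grip_width: 0.0164
```

Run:
```python
from h import *
st();scoopinfo();snap('side','d16');crop('d16',210,190,370,370,4,'d16a');snap('scene','s16');crop('s16',130,130,290,250,5,'s16a')
```

```text
t 14.25 p [ 0.5049 -0.1867  0.0984] x [ 0.021 -0.24  -0.971] y [ 0.996  0.088 -0.001] jawyaw 5.0 q [-0.19  0.64  0.41  2.04 -0.02  0.45  0.24] F [ 0.6 -0.4 -1.7] w 0.0164
nose basket mm [126.7  -1.7] z 4.7 back z 6.4 yaw -84.8 nose world [ 0.52  -0.362  0.005]
```

View pics/d16a.png

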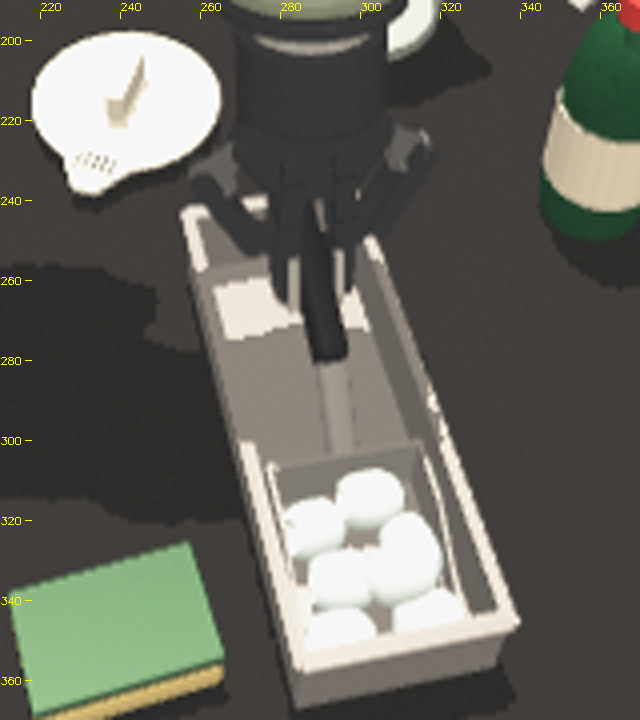

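View pics/s16a.png

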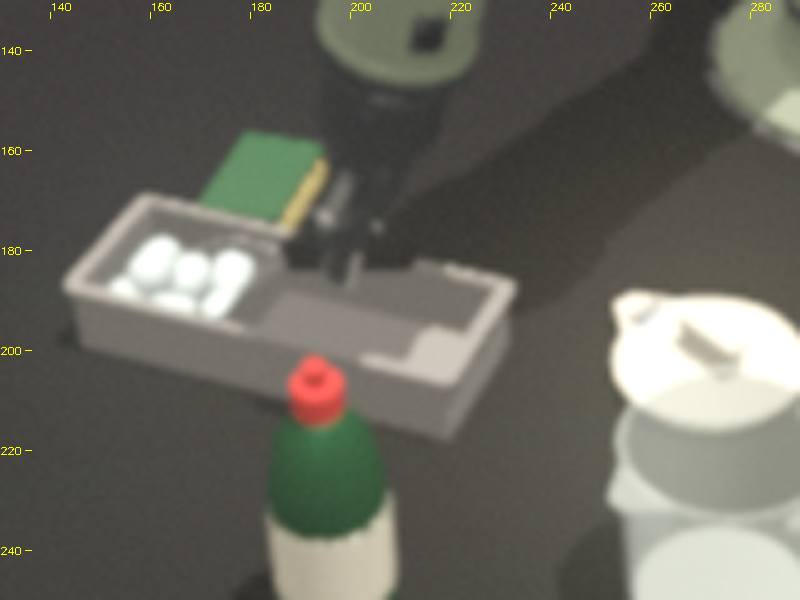

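Run:
```python
from h import *
for nx,bz,p in [(.129,.005,0),(.1285,.006,6),(.128,.010,12),(.127,.015,18),(.126,.022,24),(.123,.06,24)]: 
    goS(b2w(nx,.000,bz+.097*np.sin(np.radians(p))),BY,p)
```

```text
tcp [ 0.506 -0.187  0.096] shift [np.float64(0.28), np.float64(0.08), np.float64(0.04)] turn [np.float64(-0.006), np.float64(-0.017), np.float64(0.001)] rows 1.0
tcp [ 0.505 -0.178  0.088] shift [np.float64(0.84), np.float64(0.07), np.float64(-1.02)] turn [np.float64(-0.005), np.float64(-0.122), np.float64(0.002)] rows 1.0
tcp [ 0.504 -0.171  0.082] shift [np.float64(1.24), np.float64(0.07), np.float64(-1.84)] turn [np.float64(-0.005), np.float64(-0.227), np.float64(0.002)] rows 2.0
tcp [ 0.504 -0.166  0.076] shift [np.float64(1.66), np.float64(0.06), np.float64(-2.49)] turn [np.float64(-0.005), np.float64(-0.331), np.float64(0.003)] rows 3.0
tcp [ 0.503 -0.163  0.072] shift [np.float64(2.0), np.float64(0.06), np.float64(-2.91)] turn [np.float64(-0.005), np.float64(-0.436), np.float64(0.003)] rows 3.0
tcp [ 0.503 -0.16   0.11 ] shift [np.float64(-1.76), np.float64(0.05), np.float64(-2.28)] turn [np.float64(-0.005), np.float64(-0.436), np.float64(0.003)] rows 3.0
```

Call:
step_arm(
  targets=[
    [[0.15,0,0.1,0,0,0,0],[0.25,0,0.1,0,-0.017,0,0],[0.55,0,-0.5,0,-0.07,0,0],[0.84,0,-1,0,-0.122,0,0],[1.05,0,-1.45,0,-0.175,0,0],[1.24,0,-1.85,0,-0.227,0,0],[1.45,0,-2.2,0,-0.28,0,0],[1.66,0,-2.5,0,-0.331,0,0],[2,0,-2.9,0,-0.436,0,0],[2,0,-2.9,0,-0.436,0,0]],
  ],
)

```text
clock: 15.35
position: [0.5028, -0.1601, 0.0695]
tool_rot: [-0.009, 0.886, -1.482]
force: [-0.5, -0.5, -2.2]
grip_width: 0.0163
```

Run:
```python
from h import *
st();scoopinfo();snap('side','d17');crop('d17',210,190,370,370,4,'d17a')
go(*(lambda p,r:(p,r))(*scoop_pose(b2w(.123,0,.12),BY,24)))
```

```text
t 15.35 p [ 0.5028 -0.1601  0.0695] x [ 0.056 -0.63  -0.774] y [ 0.995  0.096 -0.006] jawyaw 5.5 q [-0.76  1.    0.83  2.13  0.05  0.29 -0.15] F [-0.5 -0.5 -2.2] w 0.0163
nose basket mm [123.2   0.2] z 60.2 back z 20.2 yaw -84.2 nose world [ 0.522 -0.359  0.06 ]
shift [np.float64(-4.73), np.float64(0.02), np.float64(3.64)] turn [np.float64(0.002), np.float64(0.002), np.float64(0.003)] rows 2.0
```

View pics/d17a.png

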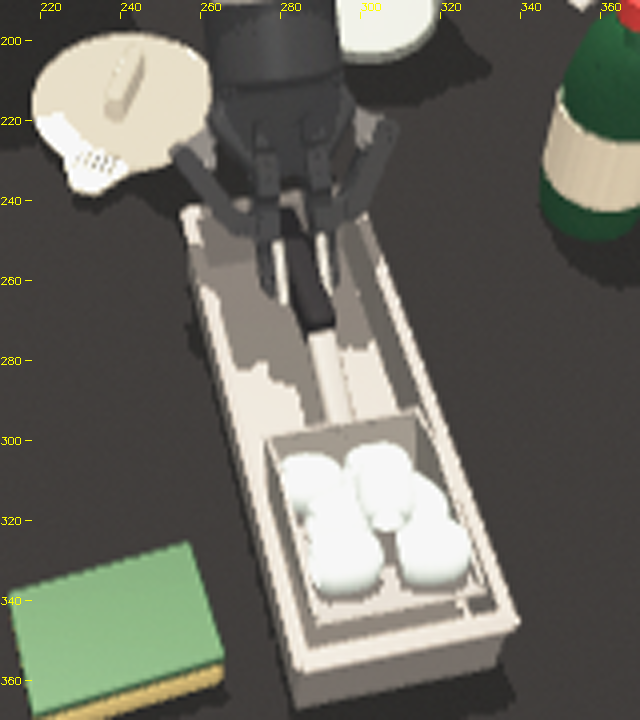

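Call:
step_arm(
  targets=[
    [[-1.5,0,1.25,0,0,0,0],[-3.5,0,2.9,0,0,0,0],[-6,0,5,0,0,0,0],[-9,0,7.4,0,0,0,0],[-12,0,9.8,0,0,0,0],[-14.5,0,11.9,0,0,0,0],[-15.5,0,12.7,0,0,0,0],[-15.5,0,12.7,0,0,0,0]],
  ],
)

```text
clock: 16.2
position: [0.5038, -0.1632, 0.2722]
tool_rot: [-0.002, 0.893, -1.48]
force: [-1.0, 0.0, -3.9]
grip_width: 0.0166
```

```bash
cat >> h.py <<'E'
JC=np.array([.5992,.1253])
def pour(yaw,pitch,back,z,lat=0):
    a=np.radians(yaw); f=np.array([np.cos(a),np.sin(a)]); l=np.array([-f[1],f[0]])
    n=JC-back*f+lat*l; goS([n[0],n[1],z],yaw,pitch)
E
python3 - <<'E'
from h import *
st();scoopinfo();snap('side','d18')
for y in (-84,-60): 
  pour(y,24,.02,.27); pour(y,24,.02,.22); pour(y,-45,.02,.14)
E
```

```text
t 16.2 p [ 0.5038 -0.1632  0.2722] x [ 0.057 -0.625 -0.779] y [ 0.996  0.092 -0.001] jawyaw 5.3 q [-0.92  0.63  1.08  2.04  0.19  0.68 -0.01] F [-1.   0.  -3.9] w 0.0166
nose basket mm [1.263e+02 1.000e-01] z 261.5 back z 222.2 yaw -84.6 nose world [ 0.522 -0.362  0.261]
tcp [0.577 0.344 0.28 ] shift [np.float64(-32.0), np.float64(11.96), np.float64(-38.09)] turn [np.float64(-0.006), np.float64(-0.001), np.float64(0.008)] rows 11.0
tcp [0.577 0.344 0.23 ] shift [np.float64(-28.11), np.float64(11.98), np.float64(-41.23)] turn [np.float64(-0.006), np.float64(-0.001), np.float64(0.008)] rows 11.0
tcp [0.591 0.207 0.33 ] shift [np.float64(-27.21), np.float64(12.11), np.float64(-24.27)] turn [np.float64(-0.012), np.float64(1.204), np.float64(0.002)] rows 9.0
tcp [0.49  0.315 0.28 ] shift [np.float64(-30.73), np.float64(3.06), np.float64(-36.56)] turn [np.float64(-0.332), np.float64(-0.001), np.float64(0.271)] rows 10.0
tcp [0.49  0.315 0.23 ] shift [np.float64(-26.84), np.float64(3.07), np.float64(-39.7)] turn [np.float64(-0.332), np.float64(-0.001), np.float64(0.271)] rows 10.0
tcp [0.559 0.196 0.33 ] shift [np.float64(-26.74), np.float64(8.79), np.float64(-23.71)] turn [np.float64(-0.456), np.float64(1.183), np.float64(0.036)] rows 9.0
```

View pics/d18.png

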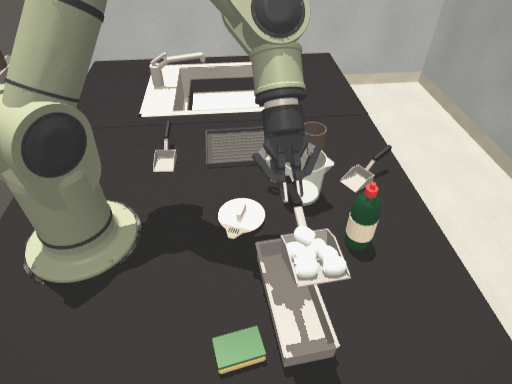

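Call:
step_arm(
  targets=[
    [[-1,0.1,-1.2,-0.01,0,0.01,0],[-3,0.3,-3.6,-0.03,0,0.025,0],[-5.5,0.5,-6.5,-0.06,0,0.05,0],[-8,0.8,-9.5,-0.09,0,0.07,0],[-10.5,1,-12.5,-0.115,0,0.095,0],[-13,1.3,-15.5,-0.14,0,0.115,0],[-15.5,1.5,-18.4,-0.17,0,0.14,0],[-18,1.8,-21.4,-0.195,0,0.16,0],[-20.5,2,-24.4,-0.22,0,0.18,0],[-22.5,2.2,-26.8,-0.24,0,0.2,0]],
  ],
)

```text
clock: 17.25
position: [0.4925, 0.1896, 0.2759]
tool_rot: [0.0, 0.892, -1.163]
force: [1.0, -0.1, -2.5]
grip_width: 0.017
```

Run:
```python
from h import *
st();scoopinfo()
pour(-60,24,.02,.25); pour(-60,24,.02,.22); pour(-60,-45,.02,.14)
```

```text
t 17.25 p [0.4925 0.1896 0.2759] x [ 0.249 -0.576 -0.778] y [0.918 0.396 0.   ] jawyaw 23.3 q [-1.48  0.7   1.01  1.87  0.11  0.97 -0.22] F [ 1.  -0.1 -2.5] w 0.017
nose basket mm [-235.5   84.6] z 265.3 back z 226.0 yaw -66.5 nose world [0.572 0.007 0.265]
tcp [0.49  0.315 0.26 ] shift [np.float64(-6.12), np.float64(4.74), np.float64(-10.05)] turn [np.float64(-0.089), np.float64(-0.001), np.float64(0.071)] rows 3.0
tcp [0.49  0.315 0.23 ] shift [np.float64(-3.78), np.float64(4.74), np.float64(-11.94)] turn [np.float64(-0.089), np.float64(-0.001), np.float64(0.071)] rows 3.0
tcp [0.559 0.196 0.33 ] shift [np.float64(-2.94), np.float64(6.34), np.float64(4.95)] turn [np.float64(-0.123), np.float64(1.202), np.float64(0.007)] rows 9.0
```

Call:
step_arm(
  targets=[
    [[-2,1.5,-3.3,-0.03,0,0.02,0],[-4,3.1,-6.6,-0.06,0,0.05,0],[-5.6,4.3,-9,-0.08,0,0.065,0],[-6.1,4.7,-10,-0.089,0,0.071,0],[-6.1,4.7,-10,-0.089,0,0.071,0],[-6.1,4.7,-10,-0.089,0,0.071,0]],
  ],
)

```text
clock: 17.85
position: [0.4898, 0.3131, 0.2599]
tool_rot: [-0.003, 0.891, -1.054]
force: [0.0, -0.4, -2.3]
grip_width: 0.0164
```

Run:
```python
from h import *
st();scoopinfo();snap('side','d19');snap('scene','s19')
crop('d19',230,70,390,220,4,'d19a')
print(proj('side',[*JC,.13]))
for p,b,z in [(24,.02,.22),(12,.02,.20),(0,.02,.18),(-12,.02,.16),(-24,.02,.145),(-36,.02,.142),(-48,.02,.142),(-55,.02,.142)]:
  print(p,end=' '); pour(-60,p,b,z)
```

```text
t 17.85 p [0.4898 0.3131 0.2599] x [ 0.31  -0.546 -0.778] y [ 0.868  0.496 -0.002] jawyaw 29.7 q [-1.54  0.8   0.93  1.7   0.06  1.06 -0.24] F [ 0.  -0.4 -2.3] w 0.0164
nose basket mm [-366.8  114.5] z 249.5 back z 210.1 yaw -60.1 nose world [0.589 0.14  0.25 ]
[304.23752657 156.29354631]
24 tcp [0.49  0.315 0.23 ] shift [np.float64(2.21), np.float64(0.11), np.float64(-2.05)] turn [np.float64(-0.002), np.float64(-0.001), np.float64(0.002)] rows 1.0
12 tcp [0.493 0.31  0.252] shift [np.float64(0.97), np.float64(0.11), np.float64(-0.21)] turn [np.float64(-0.002), np.float64(0.209), np.float64(0.002)] rows 2.0
0 tcp [0.501 0.297 0.271] shift [np.float64(0.43), np.float64(0.12), np.float64(2.14)] turn [np.float64(-0.003), np.float64(0.418), np.float64(0.001)] rows 3.0
-12 tcp [0.512 0.277 0.286] shift [np.float64(0.69), np.float64(0.13), np.float64(4.85)] turn [np.float64(-0.003), np.float64(0.628), np.float64(0.001)] rows 5.0
-24 tcp [0.527 0.252 0.3  ] shift [np.float64(1.41), np.float64(0.14), np.float64(8.06)] turn [np.float64(-0.004), np.float64(0.837), np.float64(0.0)] rows 6.0
-36 tcp [0.544 0.221 0.32 ] shift [np.float64(2.07), np.float64(0.16), np.float64(12.03)] turn [np.float64(-0.004), np.float64(1.047), np.float64(-0.001)] rows 7.0
-48 tcp [0.564 0.188 0.335] shift [np.float64(3.35), np.float64(0.17), np.float64(16.0)] turn [np.float64(-0.005), np.float64(1.256), np.float64(-0.001)] rows 9.0
-55 tcp [0.576 0.167 0.34 ] shift [np.float64(4.47), np.float64(0.19), np.float64(18.16)] turn [np.float64(-0.005), np.float64(1.378), np.float64(-0.002)] rows 10.0
```

View pics/d19.png

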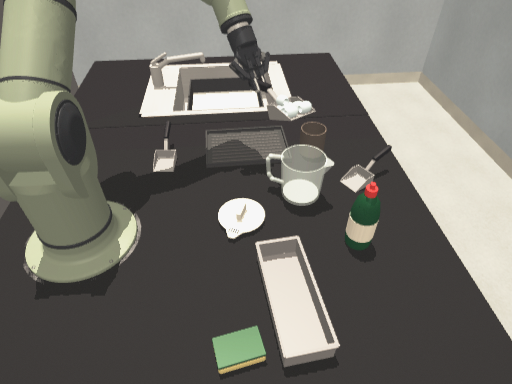

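View pics/s19.png

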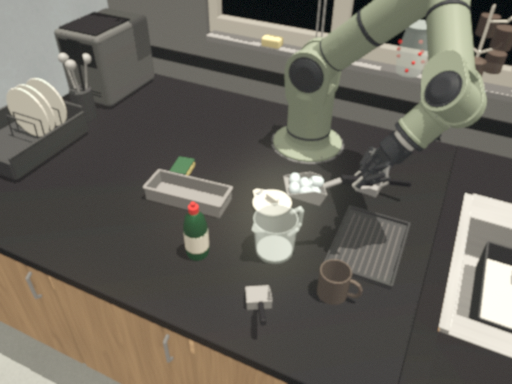

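Call:
step_arm(
  targets=[
    [[0.5,0.1,-0.1,0,0.1,0,0],[1,0.1,-0.2,0,0.209,0,0],[0.7,0.1,1,0,0.31,0,0],[0.4,0.1,2.1,0,0.418,0,0],[0.55,0.1,3.5,0,0.523,0,0],[0.7,0.1,4.85,0,0.628,0,0],[1,0.1,6.4,0,0.73,0,0],[1.4,0.15,8,0,0.837,0,0],[1.4,0.15,8,0,0.837,0,0]],
  ],
)

```text
clock: 18.85
position: [0.5293, 0.2453, 0.3013]
tool_rot: [3.134, 1.411, 2.072]
force: [-0.5, 0.8, -1.1]
grip_width: 0.0168
```

Run:
```python
from h import *
st();scoopinfo();snap('side','d20');crop('d20',230,40,390,220,4,'d20a')
for p,b,z in [(-24,.02,.145),(-36,.02,.142),(-48,.02,.142),(-56,.02,.142)]:
  print(p,end=' '); pour(-60,p,b,z)
```

```text
t 18.85 p [0.5293 0.2453 0.3013] x [-0.076  0.14  -0.987] y [0.874 0.486 0.001] jawyaw 29.1 q [-0.86  0.48  0.6   1.67 -0.46  1.14  0.4 ] F [-0.5  0.8 -1.1] w 0.0168
nose basket mm [-362.4  115.8] z 145.9 back z 185.5 yaw -60.7 nose world [0.591 0.136 0.146]
-24 tcp [0.527 0.252 0.3  ] shift [np.float64(0.1), np.float64(0.07), np.float64(-0.41)] turn [np.float64(-0.011), np.float64(0.0), np.float64(-0.003)] rows 1.0
-36 tcp [0.544 0.221 0.32 ] shift [np.float64(-2.4), np.float64(0.11), np.float64(2.74)] turn [np.float64(-0.011), np.float64(0.21), np.float64(-0.005)] rows 2.0
-48 tcp [0.564 0.188 0.335] shift [np.float64(-4.49), np.float64(0.16), np.float64(6.35)] turn [np.float64(-0.011), np.float64(0.419), np.float64(-0.006)] rows 3.0
-56 tcp [0.577 0.164 0.34 ] shift [np.float64(-5.45), np.float64(0.19), np.float64(8.97)] turn [np.float64(-0.01), np.float64(0.559), np.float64(-0.007)] rows 4.0
```

View pics/d20a.png

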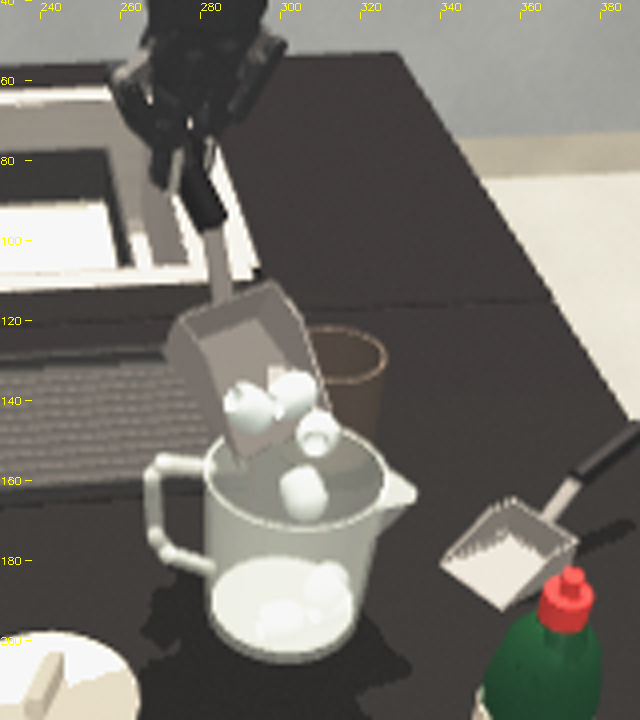

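Call:
step_arm(
  targets=[
    [[0.1,0,-0.4,0,0,0,0],[0.1,0,-0.4,0,0,0,0],[-1.2,0.1,1.2,0,0.1,0,0],[-2.4,0.1,2.7,0,0.21,0,0],[-3.5,0.1,4.5,0,0.31,0,0],[-4.5,0.15,6.3,0,0.419,0,0],[-4.5,0.15,6.3,0,0.419,0,0],[-4.5,0.15,6.3,0,0.419,0,0]],
  ],
)

```text
clock: 19.7
position: [0.5633, 0.1879, 0.3342]
tool_rot: [-3.138, 0.995, 2.084]
force: [-0.0, 0.3, -1.6]
grip_width: 0.0162
```

Run:
```python
from h import *
st();scoopinfo();snap('side','d21');crop('d21',230,40,390,220,4,'d21a');snap('scene','s21');crop('s21',220,150,380,270,5,'s21a')
```

```text
t 19.7 p [0.5633 0.1879 0.3342] x [-0.267  0.474 -0.839] y [ 0.872  0.489 -0.002] jawyaw 29.3 q [-0.46  0.57  0.48  1.52 -0.75  1.48  0.72] F [-0.   0.3 -1.6] w 0.0162
nose basket mm [-369.1  114.4] z 141.4 back z 213.4 yaw -60.7 nose world [0.588 0.142 0.141]
```

View pics/d21a.png

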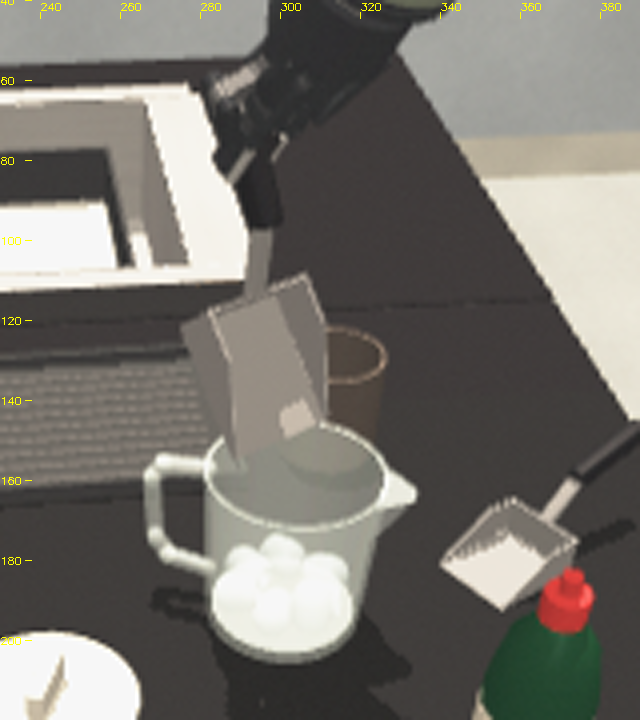

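View pics/s21a.png

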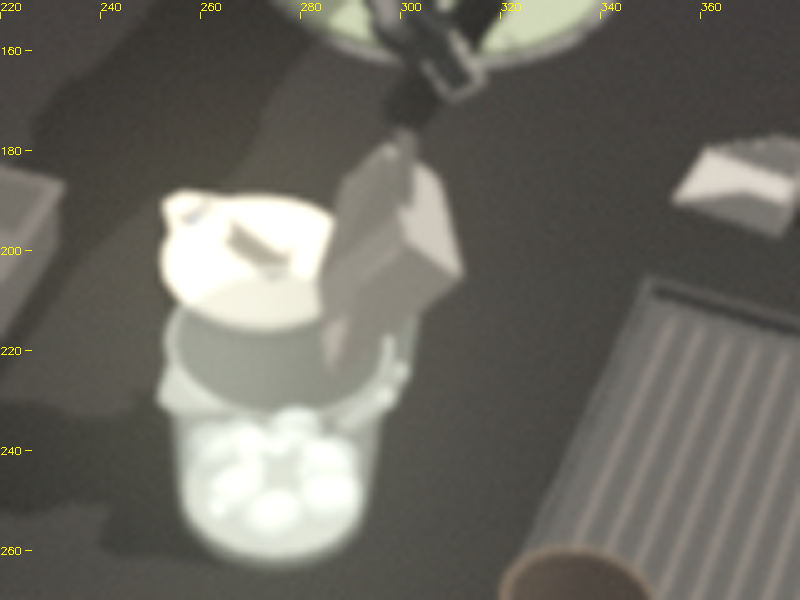

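Run:
```python
from h import *
o=bot.observe()['position']
go(o+[-.02,.02,.08],R.from_euler('xyz',bot.observe()['tool_rot']))
goS([.56,.14,.27],-75,0)
goS([.347,.4006,.15],166.5,0)
```

```text
shift [np.float64(-5.22), np.float64(-0.76), np.float64(-6.64)] turn [np.float64(0.0), np.float64(0.0), np.float64(0.0)] rows 2.0
tcp [0.514 0.312 0.361] shift [np.float64(4.93), np.float64(1.8), np.float64(-12.34)] turn [np.float64(0.258), np.float64(-0.832), np.float64(0.041)] rows 6.0
tcp [0.52  0.359 0.241] shift [np.float64(17.06), np.float64(4.59), np.float64(-8.98)] turn [np.float64(2.33), np.float64(-0.415), np.float64(0.371)] rows 16.0
```

Call:
step_arm(
  targets=[
    [[-5.2,-0.8,-6.6,0,0,0,0],[-5.2,-0.8,-6.6,0,0,0,0],[4.9,1.8,-12.3,0.26,-0.83,0.04,0],[4.9,1.8,-12.3,0.26,-0.83,0.04,0],[4.9,1.8,-12.3,0.26,-0.83,0.04,0],[4.9,1.8,-12.3,0.26,-0.83,0.04,0],[4.9,1.8,-12.3,0.26,-0.83,0.04,0],[4.9,1.8,-12.3,0.26,-0.83,0.04,0],[4.9,1.8,-12.3,0.26,-0.83,0.04,0]],
  ],
)

```text
clock: 20.7
position: [0.5119, 0.3165, 0.3601]
tool_rot: [-0.006, 1.308, -1.311]
force: [-1.0, 0.7, -1.3]
grip_width: 0.0163
```

Run:
```python
from h import *
st();scoopinfo()
goS([.347,.4006,.2],166.5,0)
goS([.347,.4006,.06],166.5,0)
```

```text
t 20.7 p [0.5119 0.3165 0.3601] x [ 0.067 -0.251 -0.966] y [ 0.965  0.263 -0.002] jawyaw 15.2 q [-1.23  0.54  0.74  1.49 -0.11  1.31 -0.25] F [-1.   0.7 -1.3] w 0.0163
nose basket mm [-374.2   84.9] z 269.9 back z 269.7 yaw -74.7 nose world [0.559 0.145 0.27 ]
tcp [0.52  0.359 0.291] shift [np.float64(5.71), np.float64(1.89), np.float64(-5.53)] turn [np.float64(2.004), np.float64(0.004), np.float64(-0.536)] rows 14.0
tcp [0.52  0.359 0.151] shift [np.float64(19.23), np.float64(1.91), np.float64(-9.17)] turn [np.float64(2.004), np.float64(0.004), np.float64(-0.536)] rows 14.0
```

Call:
step_arm(
  targets=[
    [[3,1,-3,1,0,-0.267,0],[3,1,-3,1,0,-0.267,0],[3,1,-3,1,0,-0.267,0],[3,1,-3,1,0,-0.267,0],[3,1,-3,1,0,-0.267,0],[3,1,-3,1,0,-0.267,0],[5.7,1.9,-5.5,2,0,-0.535,0],[5.7,1.9,-5.5,2,0,-0.535,0],[5.7,1.9,-5.5,2,0,-0.535,0],[5.7,1.9,-5.5,2,0,-0.535,0]],
  ],
)

```text
clock: 21.7
position: [0.5201, 0.3588, 0.2907]
tool_rot: [-0.006, 1.309, -2.823]
force: [0.6, -0.3, -1.2]
grip_width: 0.0166
```

Run:
```python
from h import *
st();scoopinfo()
goS([.352,.4,.1],166.5,0)
```

```text
t 21.7 p [0.5201 0.3588 0.2907] x [-0.246 -0.081 -0.966] y [ 0.318 -0.948 -0.002] jawyaw -71.4 q [-1.14  0.84  0.97  1.35 -0.64  1.56 -1.41] F [ 0.6 -0.3 -1.2] w 0.0166
nose basket mm [-550.9 -106.5] z 200.4 back z 200.2 yaw -161.3 nose world [0.351 0.302 0.2  ]
tcp [0.525 0.358 0.191] shift [np.float64(9.55), np.float64(0.24), np.float64(-3.02)] turn [np.float64(0.543), np.float64(0.002), np.float64(-0.145)] rows 4.0
```

Call:
step_arm(
  targets=[
    [[2,0.1,-0.6,0.14,0,-0.036,0],[4,0.1,-1.2,0.28,0,-0.07,0],[6,0.2,-1.8,0.41,0,-0.11,0],[8,0.2,-2.5,0.543,0,-0.145,0],[9.5,0.2,-3,0.543,0,-0.145,0],[9.5,0.2,-3,0.543,0,-0.145,0]],
  ],
)

```text
clock: 22.3
position: [0.5241, 0.3586, 0.1896]
tool_rot: [-0.001, 1.306, 2.907]
force: [-0.3, -0.3, -1.4]
grip_width: 0.0168
```

Run:
```python
from h import *
st();scoopinfo();snap('side','d22');crop('d22',170,40,330,190,4,'d22a')
goS([.352,.4,.015],166.5,0);goS([.352,.4,.004],166.5,0)
```

```text
t 22.3 p [0.5241 0.3586 0.1896] x [-0.254  0.061 -0.965] y [-0.231 -0.973 -0.   ] jawyaw -103.4 q [-1.12  0.95  1.    1.5  -0.89  1.42 -1.76] F [-0.3 -0.3 -1.4] w 0.0168
nose basket mm [-648.1  -97.7] z 99.7 back z 99.3 yaw 166.7 nose world [0.351 0.4   0.1  ]
tcp [0.525 0.358 0.106] shift [np.float64(8.22), np.float64(0.07), np.float64(-2.28)] turn [np.float64(0.004), np.float64(0.003), np.float64(-0.001)] rows 2.0
tcp [0.525 0.358 0.095] shift [np.float64(9.29), np.float64(0.07), np.float64(-2.57)] turn [np.float64(0.004), np.float64(0.003), np.float64(-0.001)] rows 2.0
```

View pics/d22a.png

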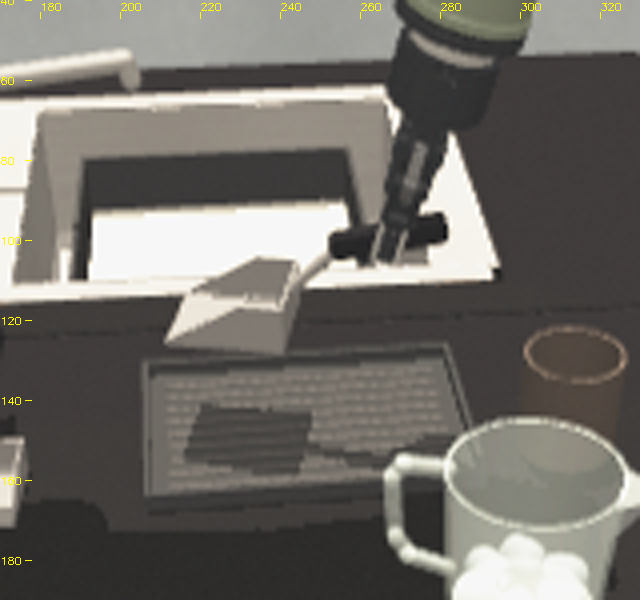

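Call:
step_arm(
  targets=[
    [[4,0,-1.1,0,0,0,0],[7,0,-1.9,0,0,0,0],[8.2,0,-2.25,0,0,0,0],[8.8,0,-2.4,0,0,0,0],[9.2,0,-2.5,0,0,0,0],[9.3,0,-2.55,0,0,0,0],[9.4,0,-2.6,0,0,0,0]],
  ],
)

```text
clock: 23.05
position: [0.5258, 0.359, 0.0946]
tool_rot: [-0.009, 1.308, 2.9]
force: [3.4, 0.1, 8.5]
grip_width: 0.0166
```

Run:
```python
from h import *
st();scoopinfo()
```

```text
t 23.05 p [0.5258 0.359  0.0946] x [-0.252  0.062 -0.966] y [-0.231 -0.973 -0.002] jawyaw -103.3 q [-1.09  1.06  0.92  1.55 -0.98  1.29 -1.69] F [3.4 0.1 8.5] w 0.0166
nose basket mm [-648.4  -95.8] z 4.3 back z 4.1 yaw 166.8 nose world [0.352 0.4   0.004]
```

Contact (8.5 N). Release and retreat along the tool axis, then look.

Call:
step_arm(
  targets=[
    [[-0.1,0,0,0,0,0,0.3],[-0.1,0,0,0,0,0,0.6],[-0.1,0,0,0,0,0,1],[-0.1,0,0,0,0,0,1],[-0.1,0,0,0,0,0,1],[-4,0,0,0,0,0,1],[-9,0,0,0,0,0,1],[-14,0,0,0,0,0,1],[-19,0,0,0,0,0,1],[-22,0,0,0,0,0,1]],
  ],
)

```text
clock: 24.05
position: [0.5823, 0.3446, 0.3109]
tool_rot: [-0.014, 1.311, 2.894]
force: [0.5, -0.3, -0.9]
grip_width: 0.0854
```

Run:
```python
from h import *
st();snap('side','d23');snap('scene','s23');crop('d23',170,90,330,210,5,'d23a')
go([.42,.09,.38],rot(-22))
```

```text
t 24.05 p [0.5823 0.3446 0.3109] x [-0.249  0.063 -0.966] y [-0.231 -0.973 -0.004] jawyaw -103.4 q [-1.01  0.89  1.04  1.24 -0.82  1.65 -1.84] F [ 0.5 -0.3 -0.9] w 0.0854
shift [np.float64(-4.25), np.float64(28.48), np.float64(11.43)] turn [np.float64(-1.412), np.float64(0.209), np.float64(0.188)] rows 10.0
```

View pics/d23.png

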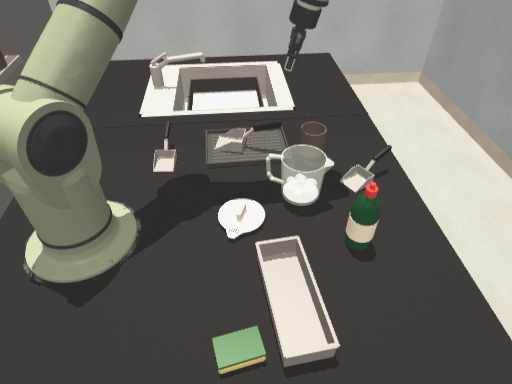

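View pics/d23a.png

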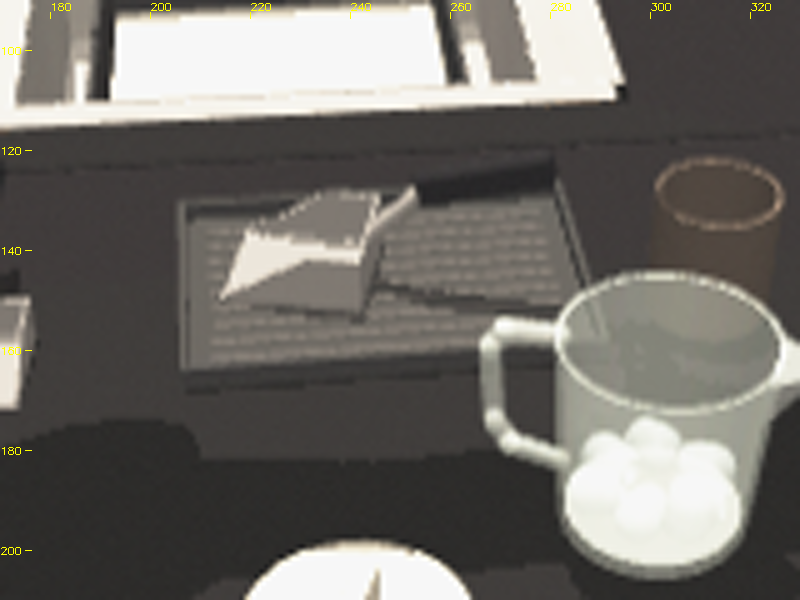

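View pics/s23.png

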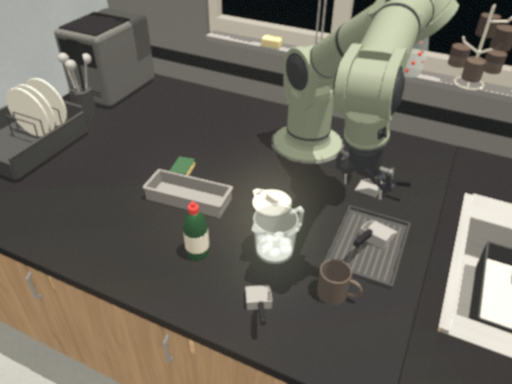

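Call:
step_arm(
  targets=[
    [[-4,28,10,-1.41,0.21,0.19,1],[-4,28,10,-1.41,0.21,0.19,1],[-4,28,10,-1.41,0.21,0.19,1],[-4,28,10,-1.41,0.21,0.19,1],[-4,28,10,-1.41,0.21,0.19,1],[-4,28,10,-1.41,0.21,0.19,1],[-4,28,10,-1.41,0.21,0.19,1],[-4,28,10,-1.41,0.21,0.19,1],[-4,28,10,-1.41,0.21,0.19,1],[-4,28,10,-1.41,0.21,0.19,1]],
  ],
)

```text
clock: 25.15
position: [0.4334, 0.0918, 0.3737]
tool_rot: [1.734, 1.568, -0.215]
force: [0.2, 0.5, 0.8]
grip_width: 0.0853
```

Run:
```python
from h import *
st();snap('wrist','w24');st()
```

```text
t 25.15 p [0.4334 0.0918 0.3737] x [ 0.002 -0.001 -1.   ] y [ 0.929 -0.37   0.003] jawyaw -21.7 q [-1.27  0.15  1.06  1.91 -0.14  1.15 -0.53] F [0.2 0.5 0.8] w 0.0853
t 25.2 p [0.4333 0.0915 0.3737] x [ 0.003  0.    -1.   ] y [ 0.93  -0.367  0.003] jawyaw -21.5 q [-1.27  0.15  1.06  1.92 -0.14  1.15 -0.53] F [ 1.4 -1.4  0.6] w 0.0856
```

View pics/w24.png

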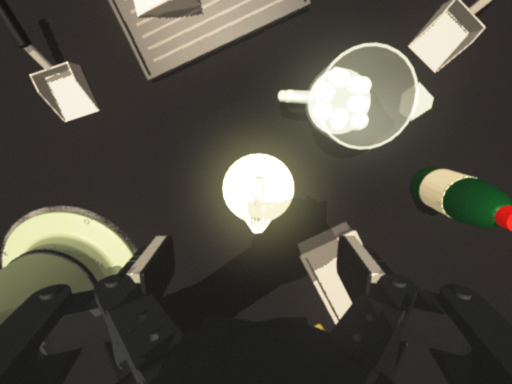

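Run:
```python
from h import *
crop('w24',210,145,310,245,7,'w24a'); crop('w24',270,30,440,160,4,'w24b')
```

```text
(no output)
```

View pics/w24a.png

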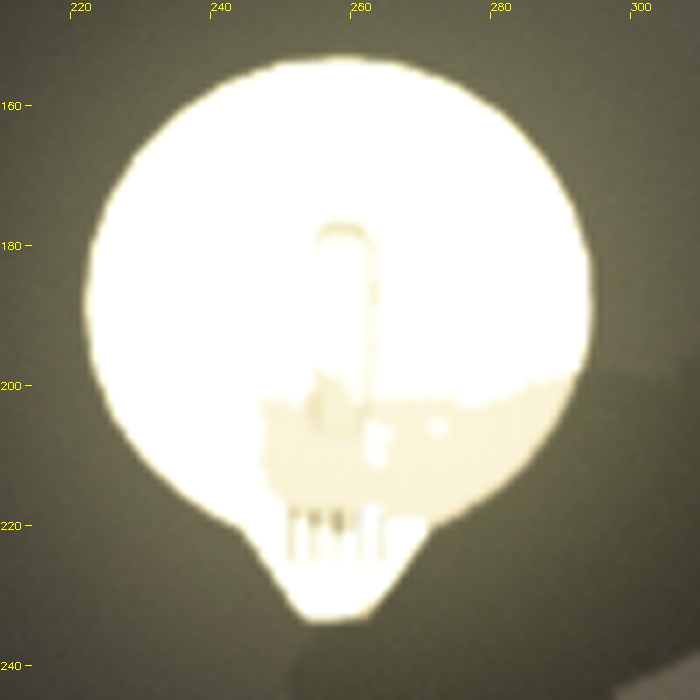

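View pics/w24b.png

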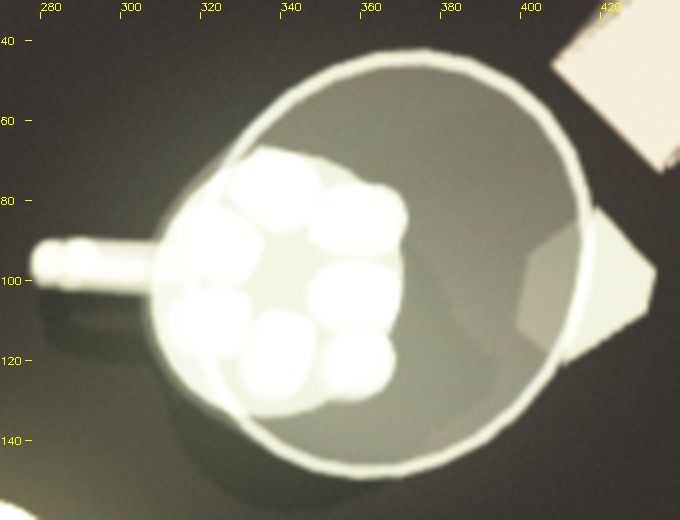

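```bash
cat >> h.py <<'E'
def fitc(pts):
    pts=np.array(pts)[:,:2]
    A=np.c_[2*pts,np.ones(len(pts))];s=np.linalg.lstsq(A,(pts**2).sum(1),rcond=None)[0]
    return s[:2],np.sqrt(s[2]+s[:2]@s[:2])
E
python3 - <<'E'
from h import *
kw=cal('wrist')
P=lambda x,y,z: onz('wrist',210+x/7,145+y/7,z,kw)
c,r=fitc([P(*q,.015) for q in [(340,57),(86,300),(592,300),(150,145),(535,145),(130,445),(550,440),(430,73),(245,75)]]);print('lid',c,r)
bk=P(337,620,.015); e=bk[:2]-c; print('beak',np.degrees(np.arctan2(e[1],e[0])),np.linalg.norm(e))
b0=P(346,222,.044);b1=P(337,438,.044);d=b1-b0;print('bar',(b0+b1)/2,np.degrees(np.arctan2(d[1],d[0])),np.linalg.norm(d))
Q=lambda x,y,z: onz('wrist',270+x/4,30+y/4,z,kw)
j,r=fitc([Q(*q,.13) for q in [(410,50),(590,215),(365,478),(310,97),(240,408),(505,113),(520,395),(575,330),(575,160)]]);print('jug',j,r)
sp=Q(652,291,.13);e=sp[:2]-j;print('spout',np.degrees(np.arctan2(e[1],e[0])),np.linalg.norm(e))
h=Q(32,264,.115);e=j-h[:2];print('handle',np.degrees(np.arctan2(e[1],e[0])),np.linalg.norm(e))
E
```

```text
lid [0.41718372 0.02949628] 0.06585442583498363
beak -111.79950025596293 0.08689454648892085
bar [0.41830381 0.0323638  0.044     ] -113.60246814559014 0.05498186547636903
jug [0.59905022 0.11945143] 0.06125857758410605
spout -24.309944051200446 0.08316148192264167
handle -23.98144736060592 0.11278883204334096
```

Run:
```python
from h import *
go([.4176,.0306,.14],rot(-22)); go([.4176,.0306,.046],rot(-22))
```

```text
shift [np.float64(23.37), np.float64(0.71), np.float64(6.27)] turn [np.float64(0.009), np.float64(-0.001), np.float64(-0.003)] rows 5.0
shift [np.float64(32.77), np.float64(0.69), np.float64(6.28)] turn [np.float64(0.009), np.float64(-0.001), np.float64(-0.003)] rows 7.0
```

Call:
step_arm(
  targets=[
    [[10,0.7,6.3,0.01,0,0,1],[20,0.7,6.3,0.01,0,0,1],[23.4,0.7,6.3,0.01,0,0,1],[23.4,0.7,6.3,0.01,0,0,1],[23.4,0.7,6.3,0.01,0,0,1],[23.4,0.7,6.3,0.01,0,0,1]],
  ],
)

```text
clock: 25.8
position: [0.4146, 0.0283, 0.136]
tool_rot: [-0.632, 1.565, -2.593]
force: [-0.3, -0.2, 1.4]
grip_width: 0.0858
```

Run:
```python
from h import *
st(); snap('wrist','w25');go([.4176,.0306,.0455],rot(-22))
```

```text
t 25.8 p [0.4146 0.0283 0.136 ] x [-0.005 -0.003 -1.   ] y [ 0.925 -0.381 -0.003] jawyaw -22.4 q [-0.75  0.51  0.71  2.25 -0.61  0.58  0.04] F [-0.3 -0.2  1.4] w 0.0858
shift [np.float64(9.32), np.float64(0.07), np.float64(-0.22)] turn [np.float64(-0.006), np.float64(0.002), np.float64(0.001)] rows 2.0
```

View pics/w25.png

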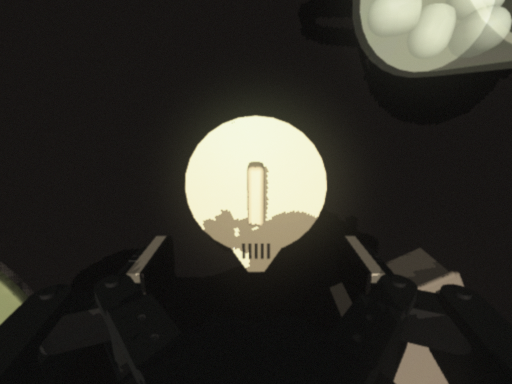

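Run:
```python
from h import *
kw=cal('wrist'); crop('w25',170,100,340,280,4,'w25a')
b0=onz('wrist',256,167,.044,kw);b1=onz('wrist',257,224,.044,kw);print((b0+b1)/2,np.linalg.norm(b1-b0))
c,r=fitc([onz('wrist',*q,.017,kw) for q in [(256,115.5),(185.5,184),(327,184),(207,133),(306,133),(200,224),(313,224)]]);print(c,r)
```

```text
[0.41922808 0.03206396 0.044     ] 0.049118255337294886
[0.41920022 0.03200881] 0.0648551990132094
```

View pics/w25a.png

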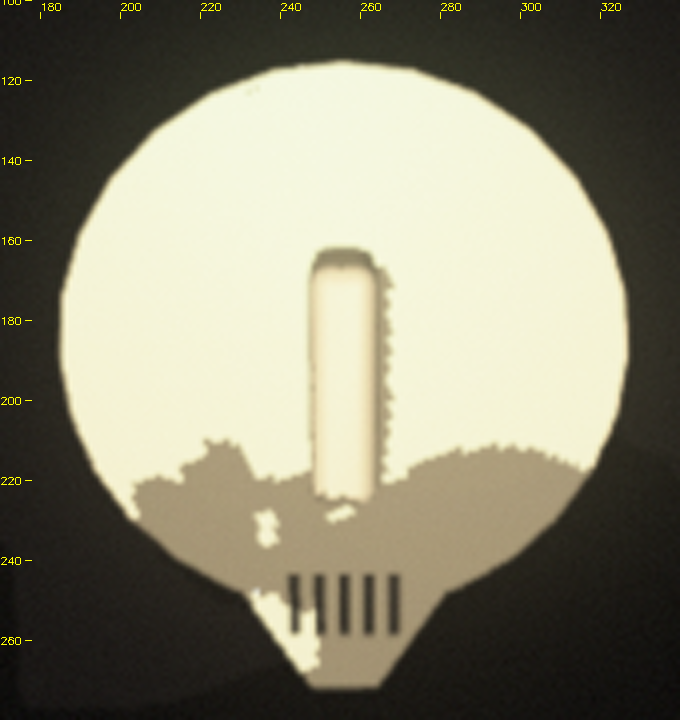

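Run:
```python
from h import *
go([.4192,.032,.0455],rot(-22.4))
```

```text
shift [np.float64(9.32), np.float64(0.17), np.float64(-0.41)] turn [np.float64(0.001), np.float64(0.002), np.float64(0.001)] rows 2.0
```

Call:
step_arm(
  grip_force=40,
  targets=[
    [[5,0.2,-0.4,0,0,0,1],[8,0.2,-0.4,0,0,0,1],[9.2,0.2,-0.4,0,0,0,1],[9.2,0.2,-0.4,0,0,0,1],[9.2,0.2,-0.4,0,0,0,0],[9.2,0.2,-0.4,0,0,0,0],[9.2,0.2,-0.4,0,0,0,0],[9.2,0.2,-0.4,0,0,0,0],[9.2,0.2,-0.4,0,0,0,0],[9.2,0.2,-0.4,0,0,0,0]],
  ],
)

```text
clock: 26.85
position: [0.4196, 0.032, 0.0472]
tool_rot: [-0.424, 1.569, -2.385]
force: [-3.1, 2.5, 15.9]
grip_width: 0.0132
```

Run:
```python
from h import *
st()
s=bot.observe(); d=np.array([.4192,.032])-np.array(s['position'])[:2]
T=R.from_euler('xyz',s['tool_rot']); print('lid centre in tool mm',T.inv().apply([*d,0])*1000)
```

```text
t 26.85 p [0.4196 0.032  0.0472] x [-0.001 -0.001 -1.   ] y [ 0.925 -0.38  -0.001] jawyaw -22.3 q [-0.55  0.67  0.44  2.27 -0.83  0.36  0.21] F [-3.1  2.5 15.9] w 0.0132
lid centre in tool mm [ 0.00042104 -0.35930569  0.09416691]
```

Call:
step_arm(
  targets=[
    [[-2,0,0,0,0,0,0],[-6,0,0,0,0,0,0],[-11,0,0,0,0,0,0],[-16,0,0,0,0,0,0],[-20,0,0,0,0,0,0],[-23,0,0,0,0,0,0],[-23,0,0,0,0,0,0]],
  ],
)

```text
clock: 27.55
position: [0.421, 0.0324, 0.28]
tool_rot: [2.48, 1.568, 0.52]
force: [0.2, 0.2, -0.8]
grip_width: 0.0134
```

Run:
```python
from h import *
st(); snap('side','d26'); snap('scene','s26'); crop('d26',255,120,345,220,7,'d26a'); crop('s26',235,160,315,270,7,'s26a')
```

```text
t 27.55 p [0.421  0.0324 0.28  ] x [ 0.003  0.001 -1.   ] y [ 0.925 -0.38   0.002] jawyaw -22.3 q [-1.08  0.27  1.06  2.1  -0.3   0.92 -0.24] F [ 0.2  0.2 -0.8] w 0.0134
```

View pics/d26a.png

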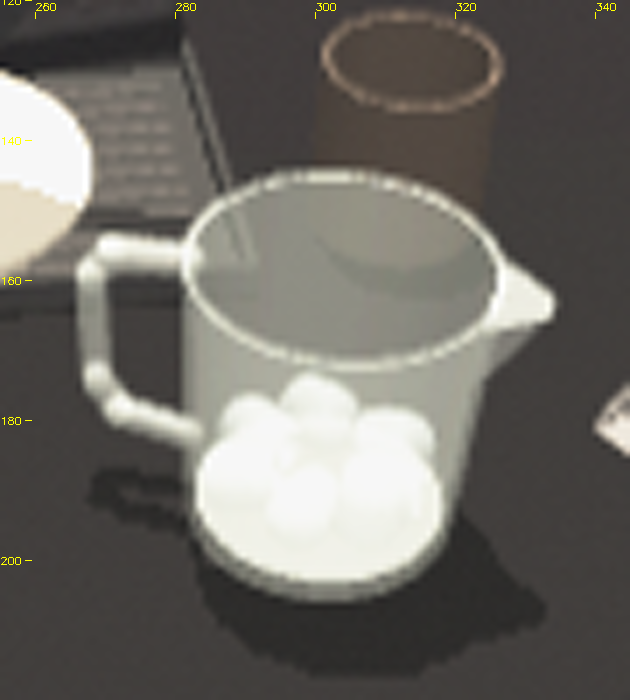

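View pics/s26a.png

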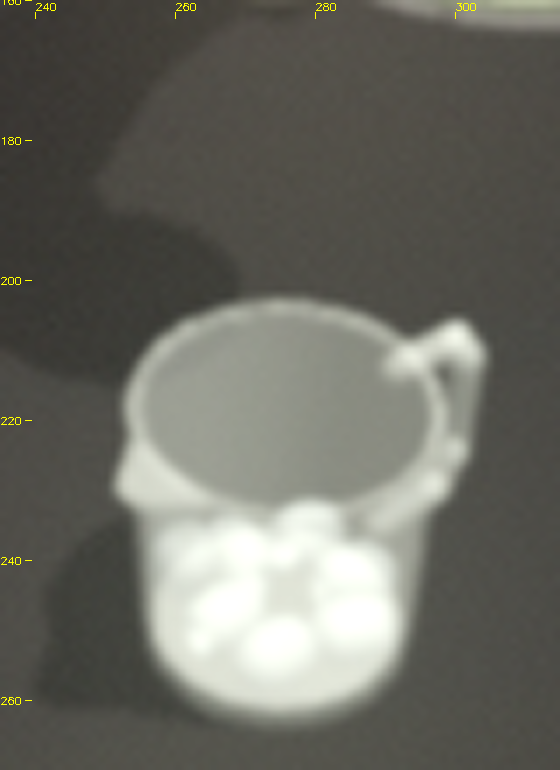

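Run:
```python
from h import *
def C(cam,ox,oy,s,pts,z): return [onz(cam,ox+(x+.5)/s-.5,oy+(y+.5)/s-.5,z) for x,y in pts]
p=C('side',255,120,7,[(184,268),(342,173),(350,364),(240,203),(240,333),(450,205),(420,355),(290,178),(495,250),(290,355)],.13)
print('side',fitc(p))
q=C('scene',235,160,7,[(127,405),(285,301),(443,410),(190,333),(375,332),(160,465),(210,498),(280,512),(350,503)],.13)
print('scene',fitc(q))
sp=C('side',255,120,7,[(555,300)],.13)[0];h=C('side',255,120,7,[(80,262)],.112)[0]
sp2=C('scene',235,160,7,[(115,488)],.13)[0]; h2=C('scene',235,160,7,[(485,352)],.112)[0]
for s,c in ((sp,fitc(p)[0]),(sp2,fitc(q)[0])):
    e=s[:2]-c; print('spout',s,np.degrees(np.arctan2(e[1],e[0])),np.hypot(*e))
for s,c in ((h,fitc(p)[0]),(h2,fitc(q)[0])):
    e=c-s[:2]; print('handle',s,np.degrees(np.arctan2(e[1],e[0])),np.hypot(*e))
print('handle->spout',[np.degrees(np.arctan2(*(a-b)[[1,0]])) for a,b in ((sp,h),(sp2,h2))])
# foot
f=C('side',255,120,7,[(196,520),(440,525),(320,600),(250,580),(400,580)],.0); print('foot side',fitc(f))
```

```text
side (array([0.59716293, 0.12000177]), np.float64(0.06157098064345731))
scene (array([0.59604824, 0.12032604]), np.float64(0.06191858506225273))
spout [0.67359908 0.09023114 0.13      ] -21.280100931056793 0.0820291139637972
spout [0.66948933 0.07946397 0.13      ] -29.091232037130798 0.08404345780979612
handle [0.49679035 0.15626508 0.112     ] -19.86413181020665 0.10672245122104232
handle [0.5102121  0.17532238 0.112     ] -32.648217967697875 0.10194331849826833
handle->spout [np.float64(-20.479489980414563), np.float64(-31.04094636843481)]
foot side (array([0.59601688, 0.11805077]), np.float64(0.05192983865582135))
```

Run:
```python
from h import *
go([.55,.10,.30],rot(65.2));go([.598,.120,.24],rot(65.2))
```

```text
shift [np.float64(-2.29), np.float64(9.5), np.float64(-11.16)] turn [np.float64(-1.527), np.float64(-0.0), np.float64(0.001)] rows 11.0
shift [np.float64(3.71), np.float64(13.19), np.float64(-14.84)] turn [np.float64(-1.527), np.float64(-0.0), np.float64(0.001)] rows 11.0
```

Call:
step_arm(
  targets=[
    [[-2.3,9.5,-11.2,-1.527,0,0,0],[-2.3,9.5,-11.2,-1.527,0,0,0],[-2.3,9.5,-11.2,-1.527,0,0,0],[-2.3,9.5,-11.2,-1.527,0,0,0],[-2.3,9.5,-11.2,-1.527,0,0,0],[-2.3,9.5,-11.2,-1.527,0,0,0],[-2.3,9.5,-11.2,-1.527,0,0,0],[-2.3,9.5,-11.2,-1.527,0,0,0],[-2.3,9.5,-11.2,-1.527,0,0,0],[-2.3,9.5,-11.2,-1.527,0,0,0]],
  ],
)

```text
clock: 28.65
position: [0.5496, 0.1, 0.2983]
tool_rot: [-2.542, 1.567, -2.997]
force: [0.3, -0.6, -0.9]
grip_width: 0.0127
```

Run:
```python
from h import *
st();go([.598,.120,.20],rot(65.2))
```

```text
t 28.65 p [0.5496 0.1    0.2983] x [-0.004 -0.001 -1.   ] y [ 0.439  0.898 -0.002] jawyaw 63.9 q [-0.67  0.41  0.53  1.74 -0.24  1.05  1.06] F [ 0.3 -0.6 -0.9] w 0.0127
shift [np.float64(9.81), np.float64(3.95), np.float64(3.5)] turn [np.float64(-0.022), np.float64(-0.003), np.float64(0.002)] rows 3.0
```

Call:
step_arm(
  targets=[
    [[2,3.9,3.5,-0.022,0,0,0],[4,3.9,3.5,-0.022,0,0,0],[8,3.9,3.5,-0.022,0,0,0],[9.8,3.9,3.5,-0.022,0,0,0],[9.8,3.9,3.5,-0.022,0,0,0],[9.8,3.9,3.5,-0.022,0,0,0]],
  ],
)

```text
clock: 29.25
position: [0.5977, 0.119, 0.1996]
tool_rot: [-2.532, 1.566, -2.966]
force: [0.2, 0.5, -1.1]
grip_width: 0.0132
```

Run:
```python
from h import *
st();snap('side','d27');snap('scene','s27');crop('d27',235,80,365,220,5,'d27a');crop('s27',225,150,335,270,5,'s27a');go([.598,.120,.165],rot(65.2))
```

```text
t 29.25 p [0.5977 0.119  0.1996] x [-0.005 -0.001 -1.   ] y [ 0.42   0.907 -0.003] jawyaw 65.1 q [-0.6   0.61  0.46  1.71 -0.33  0.91  1.13] F [ 0.2  0.5 -1.1] w 0.0132
shift [np.float64(3.59), np.float64(0.05), np.float64(-0.04)] turn [np.float64(-0.0), np.float64(-0.002), np.float64(0.001)] rows 1.0
```

View pics/d27a.png

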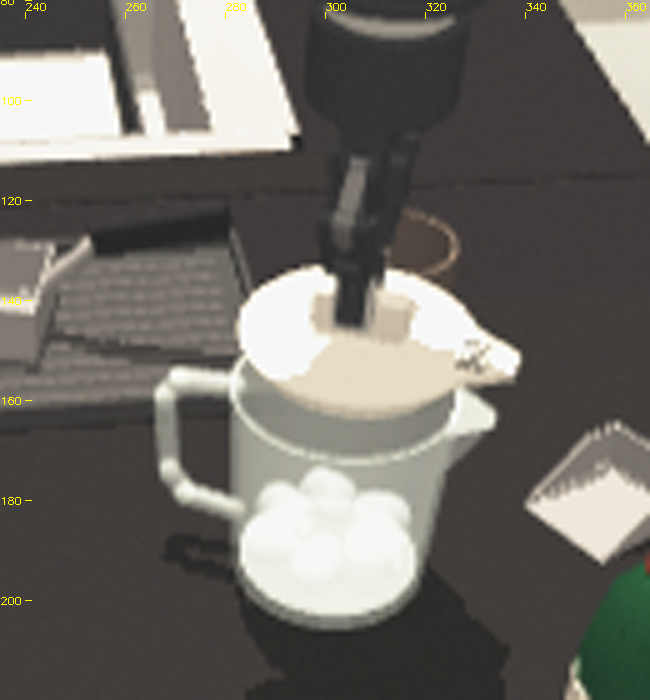

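View pics/s27a.png

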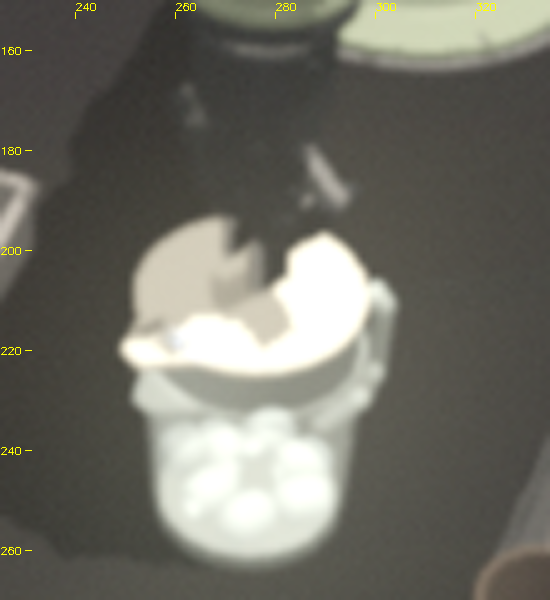

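Call:
step_arm(
  targets=[
    [[1,0.05,0,0,0,0,0],[1.8,0.05,0,0,0,0,0],[2.4,0.05,0,0,0,0,0],[2.8,0.05,0,0,0,0,0],[3,0.05,0,0,0,0,0],[3,0.05,0,0,0,0,0]],
  ],
)

```text
clock: 29.95
position: [0.5983, 0.1198, 0.1707]
tool_rot: [-2.649, 1.568, -3.083]
force: [-0.0, -0.6, 0.3]
grip_width: 0.0131
```

Run:
```python
from h import *
st();snap('side','d28');crop('d28',235,80,365,220,5,'d28a')
```

```text
t 29.95 p [0.5983 0.1198 0.1707] x [-0.003 -0.    -1.   ] y [ 0.42   0.908 -0.001] jawyaw 65.2 q [-0.59  0.64  0.44  1.73 -0.35  0.85  1.15] F [-0.  -0.6  0.3] w 0.0131
```

View pics/d28a.png

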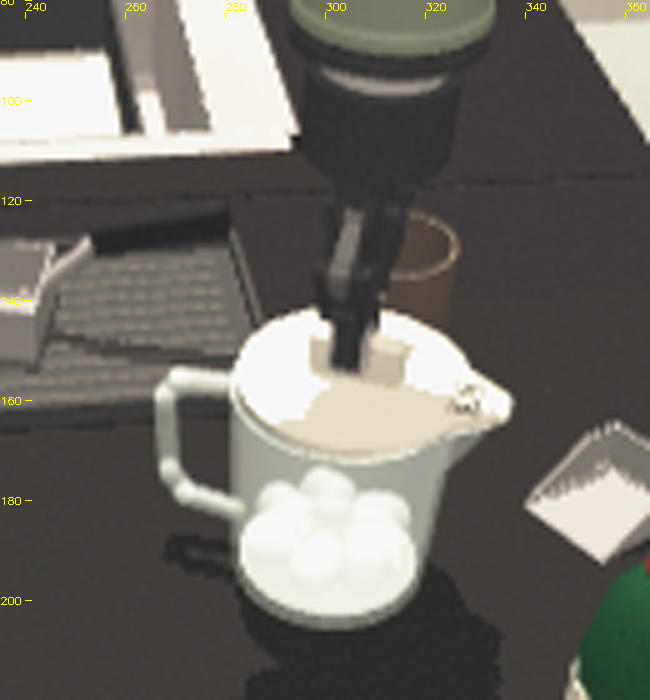

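Beak lies over the spout; the plug is in. Finish lowering.

Call:
step_arm(
  targets=[
    [[0.2,0,0,0,0,0,0],[0.4,0,0,0,0,0,0],[0.55,0,0,0,0,0,0],[0.7,0,0,0,0,0,0],[0.7,0,0,0,0,0,0]],
  ],
)

```text
clock: 30.5
position: [0.5985, 0.1198, 0.1654]
tool_rot: [-3.135, 1.568, 2.715]
force: [-10.4, -0.2, 26.3]
grip_width: 0.0133
```

Run:
```python
from h import *
st()
```

```text
t 30.5 p [0.5985 0.1198 0.1654] x [-0.002  0.001 -1.   ] y [ 0.42   0.907 -0.   ] jawyaw 65.2 q [-0.59  0.65  0.44  1.73 -0.35  0.84  1.15] F [-10.4  -0.2  26.3] w 0.0133
```

Seated (26 N contact at the expected height). Ease off, release, retreat straight up.

Call:
step_arm(
  targets=[
    [[-0.1,0,0,0,0,0,0],[-0.1,0,0,0,0,0,0.3],[-0.1,0,0,0,0,0,0.7],[-0.1,0,0,0,0,0,1],[-0.1,0,0,0,0,0,1],[-0.1,0,0,0,0,0,1],[-3,0,0,0,0,0,1],[-8,0,0,0,0,0,1],[-13,0,-2,0,0,0,1],[-18,2,-5,0,0,0,1]],
  ],
)

```text
clock: 31.5
position: [0.5665, 0.1494, 0.3353]
tool_rot: [-3.002, 1.57, 2.844]
force: [-0.2, 1.2, -0.1]
grip_width: 0.0857
```

Run:
```python
from h import *
st();snap('side','d29');snap('scene','s29');snap('wrist','w29');crop('d29',235,100,365,220,6,'d29a');crop('s29',225,160,345,270,6,'s29a')
```

```text
t 31.5 p [0.5665 0.1494 0.3353] x [-0.001  0.    -1.   ] y [ 0.424  0.906 -0.   ] jawyaw 64.9 q [-0.73  0.43  0.54  1.62 -0.23  1.16  0.99] F [-0.2  1.2 -0.1] w 0.0857
```

View pics/w29.png

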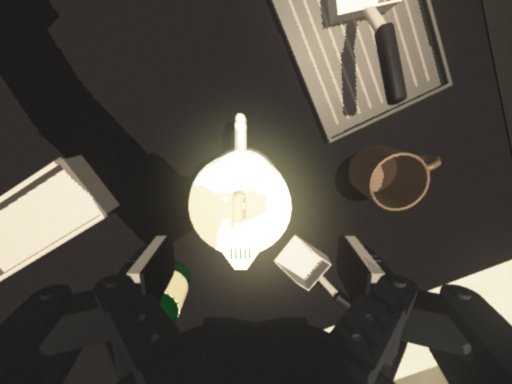

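View pics/d29a.png

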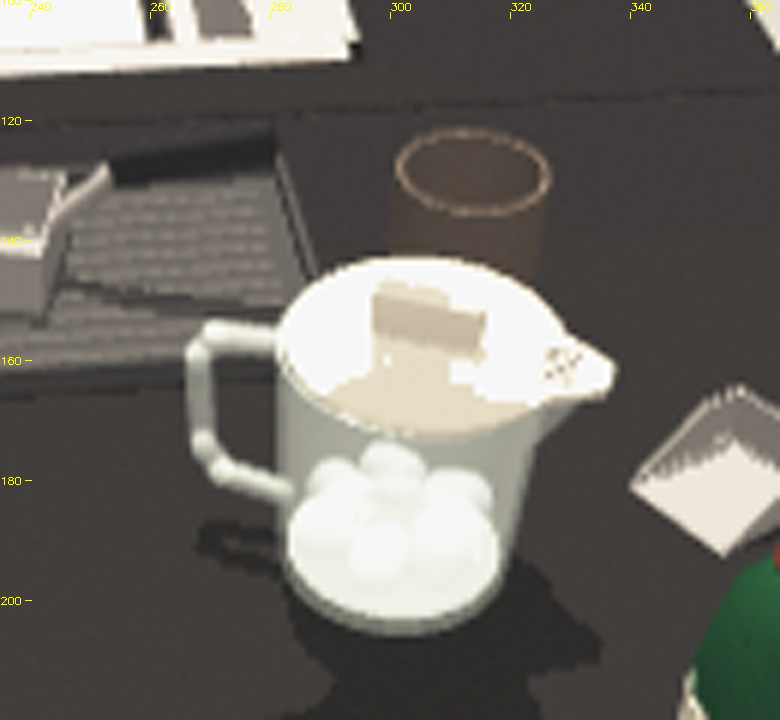

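View pics/s29a.png

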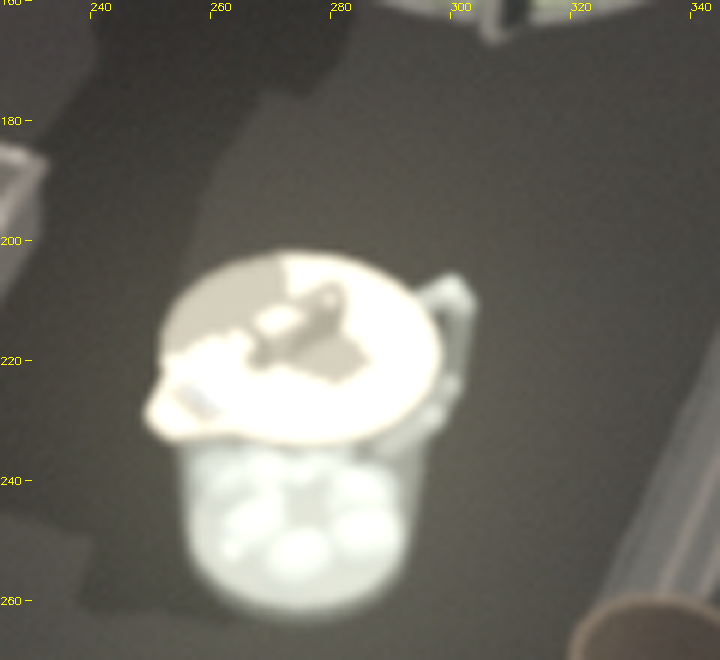

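Run:
```python
from h import *
kw=cal('wrist')
P=lambda u,v,z:onz('wrist',u,v,z,kw)
c,r=fitc([P(*q,.133) for q in [(189,205),(291.5,205),(240,150),(203,168),(277,168),(204,240),(277,240)]]);print('lid',c,r)
b=P(240,268,.132);h=P(240.5,113,.115)
for v in (b[:2]-c,c-h[:2]): print(np.degrees(np.arctan2(v[1],v[0])),np.hypot(*v))
```

```text
lid [0.59798805 0.12049608] 0.06565492723785461
-25.84568301941298 0.08902338887790187
-25.246214616872415 0.1104679003995605
```

Lid radius and height agree with seated, centred within ~1 mm, beak and handle lines agree within 1°. Handing in.

Run:
```python
from h import *
bot.job_done(); st()
```

```text
the job is handed in; nothing more can be done
the job is handed in; nothing more can be done
```

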